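# Load the jar-fittings steriliser and set its click timer

## Robot

A 6-joint arm with a two-finger parallel gripper is mounted at the origin on the work surface. World frame = base frame: x ahead of the robot, y to its left, z up, the work surface at z = 0. Lengths are in m, angles in rad, forces in N, time in s.
With the tool pointing down it reaches from about 0.3 to 0.875 m from the base axis. Payload 6.4 kg.
Tool frame: the origin (TCP) lies midway between the tips of the shut fingers; the grasp point (between the pads) lies 19 mm behind it; x points along the fingers, y is the direction in which the jaws open and shut, and the axes are right-handed (so a half turn about x gives the same grasp; the last joint's range is limited). The gripper opens to 85 mm and grips with 20 to 120 N. Pads are 22 mm wide; open, the fingers measure 114 mm over their backs; the gripper's body (76 mm by 85 mm) begins 54 mm behind the grasp point. The pads swing forward as they close: fully open they stand 13 mm farther back than shut.
Start: joints at [1.101, 0.181, 1.607, -0, 1.354, -0.206], TCP at [0.15, 0.555, 0.231] pointing down, gripper open.
Joint ranges: [-2.99, 2.99], [-0.89, 2.07], [0.3, 2.58], [-1.14, 4.28], [0, 2.63], [-3.12, 3.12]. Speed limits (rad/s): [2.57, 2.57, 3.01, 3.14, 3.14, 3.14].

## Interface

Orientations are given as [roll, pitch, yaw] about the fixed x, y, z axes, in that order (R = Rz(yaw) Ry(pitch) Rx(roll)).
In Python, from plant import env gives the robot as it stands. The module is installed in compiled form; this text tells all that it offers.
- The arm moves only by the tool jog_arm, never from a script. Its arguments are lists of equal length, an entry for each row: "delta_pos": the shift along the tool's x, y, z as a fraction of full scale, a list of three; "yaw": the turn about the tool's x as a fraction of full scale; "fingers": the gripper's target within -1 to 1 (shut at 1, half-way at 0, fully open at -1). A call has 1 to 5 rows; each row shifts and turns the pose as measured when the row begins, along the tool's axes as they then stand; what a row does not reach is not made up. Full scale, the value 1, is 400 mm for a shift and pi rad for a turn. A row lasts 1/10 s, in which the tool goes at most 50 mm and 8.59 degrees, less where a joint would pass 70% of its speed; a pose out of reach is approached as far as the arm can. A call with a number of a shift or a turn outside -1 to 1 is refused whole. A call with a gripper value outside its range is refused whole. The fingers move at their own pace and stop on an object; the grip force is fixed at half the most. Time passes only in rows, so rows that do not move let the fingers close. It gives the time, the measured TCP pose, the force and the opening at its end, in the units of the state.
- env.observe(): the state, without advancing time (a new reading comes with each control period).
- env.read_camera(name): name is "scene" or "side" or "wrist"; returns the picture (384x512x3 uint8, red, green, blue); there is no depth.
- env.camera_model(name): a dict with "camera_matrix" (3x3 intrinsics, pixels), "pose" (4x4, takes a point from camera to world coordinates). Camera axes: x right, y down, z forward; pixel columns grow to the right and rows downward; lengths in m; the calibration is good to about 2 mm. A picture is of the moment at which its call begins: read the wrist's pose just before it. camera_model takes no time and is no camera call; for the wrist camera it gives the pose at the moment of the call.
- env.finish_job(): hands the job in, once; it reports no verdict.
The state is a dict: "t": time; "joint_pos": joint angles; "qd": joint speeds; "joint_efforts": joint torques, N m; "tcp_pos": TCP position; "ee_rot": TCP orientation; "contact_force": force on the tool from outside, world axes, zero at the start; "ft_torque": the same for the moment, N m; "finger_gap": finger opening in m.
Only numpy, scipy, OpenCV 4.12 (cv2) and the standard library are available. Lean on these libraries where they do the work, as an engineer would, in place of code of your own. Each camera call takes 0.05 s, during which the arm holds its last target.

## Task

Get the preserving-jar fittings on the bamboo tray ready: put every cork bung into the steriliser's keyed bowl and every steel clamp bar into the loose enamel bowl. Once the bungs are in, close the steriliser bowl with the silicone lid, its notch down over the key so that it sits flat on the rim, and then roll the timer wheel forward to the fifth click, where its white rib stands on top between the pointers. Do not move or tip the amber jar, and do not tip the loose bowl over.

Things in the scene. Friction and masses are not known exactly. Their poses are not given: they have to be found in the camera images.
- steriliser: tabletop steriliser, fixed: aluminium base 290 x 140 mm, 35 mm high, carrying a white blue-rimmed enamel bowl at one end and the knurled timer wheel at the other. Origin on the table, 5 mm from the base's middle; x runs along the base from bowl to wheel, z up. Bowl axis 65 mm from the origin towards -x; wheel axle 105 mm towards +x, lying along y
- bowl_rim (a point): centre of the steriliser bowl's mouth, level with its rim (90 mm above the table; 109 mm across inside, 120 outside; axes as the steriliser). The key, a brass block 12 mm wide, 6.5 mm thick, 10 mm high, stands on the rim towards +x, 57 mm from this centre
- bowl_floor (a point): centre of the steriliser bowl's inner floor (50 mm under the rim; floor 93 mm across, axes as the steriliser)
- lid: stiff grey silicone lid, 125 mm across, 0.16 kg, lying right way up. Origin at the centre of its underside, z up. From below: a round plug 100 mm across, 6 mm deep, for the bowl mouth; the 6 mm brim, which rests on the rim; a bar handle 50 mm along x, 14 mm wide along y, from 12 to 38 mm above the origin. Seated, the origin is 6 mm below bowl_rim
- lid_notch (a point): the lid's one notch, open at the edge of the brim, 20 mm wide and 11 mm deep: 57 mm from the lid's centre along its +x, 9 mm above its underside. It must go down over the bowl's key (12 mm wide, so 4 mm of play each side)
- timer_wheel (a joint): angle of the timer wheel (rad). It clicks every 0.349 (20 degrees, 12.2 mm of rim), snaps to the nearest click and takes about 1 N at the rim to pass one; clicks at 0, 0.349 .. 2.79. A broad white rib across the rim is its index: at 0 it is 100 degrees before the top; at 1.745, the fifth click, it is on top, level with two white pointers on the cheeks. Starts at click 0, 1 or 2
- wheel_top (a point): topmost point of the timer wheel's rim, 85 mm above the table (axes as the steriliser). Black knurled wheel, 70 mm across, 14 mm wide, between grey cheeks 6 mm lower. A fingertip pressed on the top with a few N and drawn level rolls it by friction: drawn along the steriliser's +x (away from the bowl) the angle grows; it can be rolled back
- clip_bowl: the other white, blue-rimmed enamel bowl, loose on the table, without a key: 152 mm across the rim, 50 mm high, wall 5.5 mm, 0.45 kg; origin at the centre of its underside
- clip_bowl_in (a point): centre of that bowl's inner floor (109 mm across), 5 mm above the table
- bamboo_tray: fixed bamboo tray 250 (x) x 220 (y) mm with a 12 mm high, 6 mm thick rim and a floor 6 mm thick; origin at the centre of its underside. At the start the bungs and clips lie mixed on it
- amber_jar: screw-top amber glass jar, 72 mm wide, 110 mm high, standing beyond the tray; a bystander; origin at the centre of its underside, z up
- bung_0: cork bung: a flat eight-sided disc, 36 mm across the flats, 20 mm high, 0.05 kg; origin at the centre of its underside, flats square to x and to y and at 45 degrees between; lies flat on the tray. There are two or three bungs; None at the start if absent
- bung_1: cork bung: a flat eight-sided disc, 36 mm across the flats, 20 mm high, 0.05 kg; origin at the centre of its underside, flats square to x and to y and at 45 degrees between; lies flat on the tray. There are two or three bungs; None at the start if absent
- bung_2: cork bung: a flat eight-sided disc, 36 mm across the flats, 20 mm high, 0.05 kg; origin at the centre of its underside, flats square to x and to y and at 45 degrees between; lies flat on the tray. There are two or three bungs; None at the start if absent
- clip_0: steel clamp bar of a jar clip: 90 mm long (x), 16 mm wide (y), 14 mm high, 0.05 kg; origin at the centre of its underside; lies flat on the tray. There are two or three; None at the start if absent
- clip_1: steel clamp bar of a jar clip: 90 mm long (x), 16 mm wide (y), 14 mm high, 0.05 kg; origin at the centre of its underside; lies flat on the tray. There are two or three; None at the start if absent
- clip_2: steel clamp bar of a jar clip: 90 mm long (x), 16 mm wide (y), 14 mm high, 0.05 kg; origin at the centre of its underside; lies flat on the tray. There are two or three; None at the start if absent

How it is judged:
By the outcome, as a careful person would: the job done as asked, in the order asked, and still so for the second after the job is handed in, with the robot touching nothing.
Of bung_0, bung_1, bung_2 only 2 to 3 are there at a start; the rules pass over those that are not, and their reading is None.
Of clip_0, clip_1, clip_2 only 2 to 3 are there at a start; the rules pass over those that are not, and their reading is None.
At some moment in a run one of bung_0, bung_1, bung_2, clip_0, clip_1, clip_2 may be knocked a few centimetres aside while the robot is not near it.
Once in a run the grip may slacken for a moment while it holds something.
It also fails if it takes over 208 s, if anything falls off the work surface, if the arm or the gripper's body presses on something with over 40 N, if the wrist force passes 120 N, or if a joint passes its speed limit or range.

## Working session

There is one attempt and no reset: what is moved stays moved. The work goes in short steps, Python scripts to look and compute and a tool call to move; the robot and the scene stay as the last step left them, time stands still between calls to the robot, and variables do not carry over. Pictures are saved under pics/ and viewed, and the job is handed in when it is done.

Besides the shell and the picture viewer there is one more tool, called after "Request:" as name(argument=value, ...) on one line, values as JSON. jog_arm: Moves the arm, as the interface text tells. Its arguments: {"type":"object","properties":{"delta_pos":{"type":"array"},"yaw":{"type":"array"},"fingers":{"type":"array"}},"required":["delta_pos","yaw","fingers"]}

I'll start by looking at the scene.

```bash
mkdir -p pics; cat > h.py <<'E'
import numpy as np, cv2
from plant import env
def snap(name,fn):
    m=env.camera_model(name); im=env.read_camera(name)
    cv2.imwrite(f'pics/{fn}.png',cv2.cvtColor(im,cv2.COLOR_RGB2BGR)); np.savez(f'pics/{fn}.npz',K=m['camera_matrix'],T=m['pose'],im=im)
    return im,m
def ray(u,v,K,T,z):
    K=np.array(K);T=np.array(T)
    d=T[:3,:3]@np.linalg.inv(K)@np.array([u,v,1.]);o=T[:3,3]
    return o+d*(z-o[2])/d[2]
def load(fn):
    d=np.load(f'pics/{fn}.npz');return d['im'],d['K'],d['T']
def proj(p,K,T):
    q=np.linalg.inv(T)@np.append(p,1);w=K@q[:3];return w[:2]/w[2]
E
python3 - <<'E'
from h import *
s=env.observe();print(s)
for n in ['scene','side','wrist']:
    im,m=snap(n,n+'0');print(n,np.round(m['camera_matrix'],1).tolist(),np.round(m['pose'],3).tolist())
E
```

```text
{'t': 0.0, 'joint_pos': array([ 1.10066292e+00,  1.81536127e-01,  1.60802960e+00,  2.94910235e-05,
        1.35379575e+00, -2.06341888e-01]), 'qd': array([ 0.00055506,  0.00057568,  0.00078416, -0.00101643,  0.00198874,
        0.00027863]), 'joint_efforts': array([ 2.25625183e-03, -4.44867396e+01, -3.51338267e+01, -1.71207548e-04,
        8.82628548e-03, -2.22174168e-05]), 'tcp_pos': array([0.14966529, 0.55460058, 0.23037649]), 'ee_rot': array([-1.79341212,  1.56902727, -2.05721002]), 'contact_force': array([-1.00226680e-03,  3.16318900e-01,  1.20808833e+00]), 'ft_torque': array([0.02162715, 0.03897218, 0.02766167]), 'finger_gap': 0.08546165416770247}
scene [[460.3, 0.0, 260.3], [0.0, 460.3, 189.9], [0.0, 0.0, 1.0]] [[-0.353, 0.652, -0.671, 1.287], [0.935, 0.258, -0.241, 0.208], [0.016, -0.713, -0.701, 0.772], [0.0, 0.0, 0.0, 1.0]]
side [[403.3, 0.0, 260.5], [0.0, 403.3, 192.5], [0.0, 0.0, 1.0]] [[0.999, -0.008, 0.037, 0.576], [-0.034, -0.626, 0.779, -0.748], [0.017, -0.779, -0.626, 0.688], [0.0, 0.0, 0.0, 1.0]]
wrist [[306.4, 0.0, 257.6], [0.0, 306.4, 190.5], [0.0, 0.0, 1.0]] [[0.261, 0.918, 0.299, 0.073], [0.965, -0.248, -0.082, 0.576], [-0.001, 0.309, -0.951, 0.373], [0.0, 0.0, 0.0, 1.0]]
```

View pics/scene0.png

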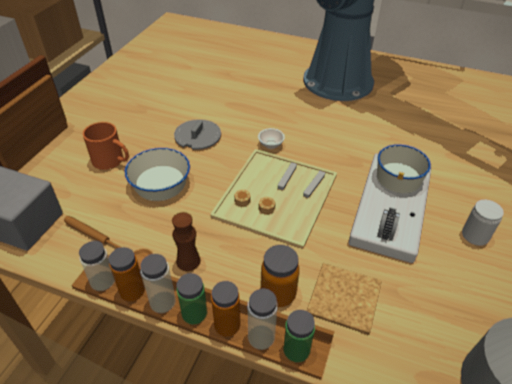

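View pics/side0.png

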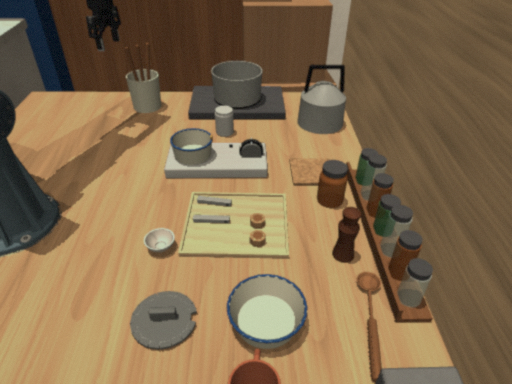

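View pics/wrist0.png

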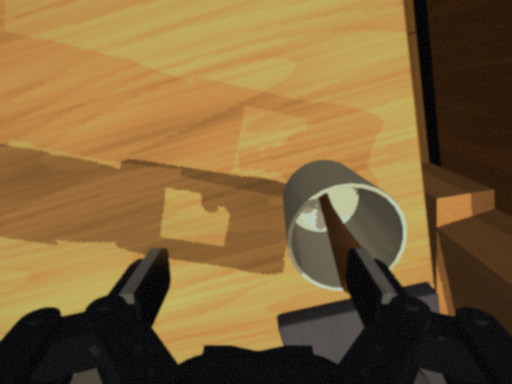

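```bash
python3 - <<'E'
from h import *
def z(fn,x0,y0,x1,y1,s,out):
    im,K,T=load(fn);c=cv2.resize(im[y0:y1,x0:x1],None,fx=s,fy=s,interpolation=cv2.INTER_CUBIC);cv2.imwrite(f'pics/{out}.png',c[...,::-1]);return c
a=z('side0',160,125,300,260,5,'zs1')
b=z('side0',120,270,320,360,4,'zs2')
c=z('scene0',205,140,345,250,5,'zc1')
d=z('scene0',340,140,440,260,5,'zc2')
im,K,T=load('side0')
for n,u,v,zz in [('trayTL',187,195,.012),('trayTR',287,195,.012),('trayBR',289,255,.012),('trayBL',183,254,.012),('bung a',258,217,.026),('bung b',258,235,.026),('clip1',213,201,.02),('clip2',212,218,.02),('lid',164,319,.012),('bowl',267,306,.05),('sbowl',192,141,.09),('wheel',251,141,.085)]:
    print(n,np.round(ray(u,v,K,T,zz),3))
E
```

```text
trayTL [0.422 0.084 0.012]
trayTR [0.687 0.081 0.012]
trayBR [ 0.673 -0.133  0.012]
trayBL [ 0.435 -0.125  0.012]
bung a [ 0.606 -0.02   0.026]
bung b [ 0.604 -0.082  0.026]
clip1 [0.493 0.049 0.02 ]
clip2 [ 0.494 -0.015  0.02 ]
lid [ 0.418 -0.292  0.012]
bowl [ 0.615 -0.294  0.05 ]
sbowl [0.428 0.228 0.09 ]
wheel [0.593 0.235 0.085]
```

View pics/zs1.png

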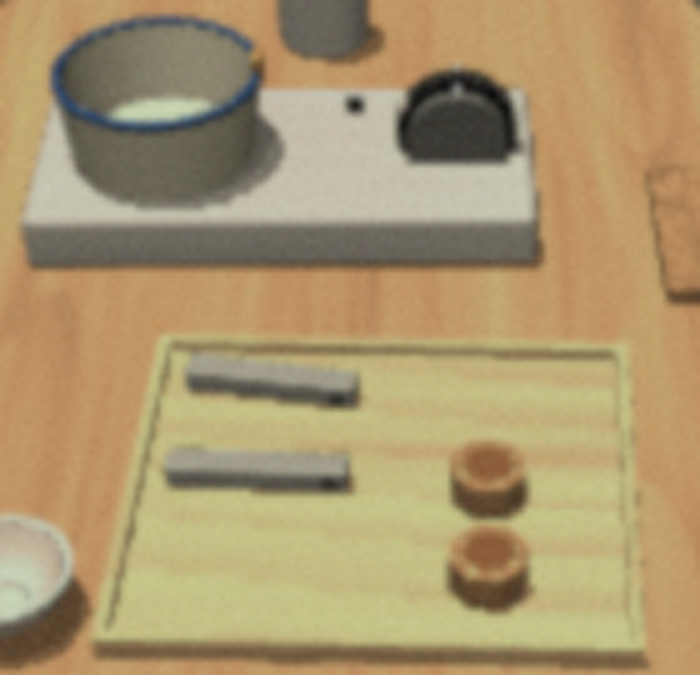

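View pics/zs2.png

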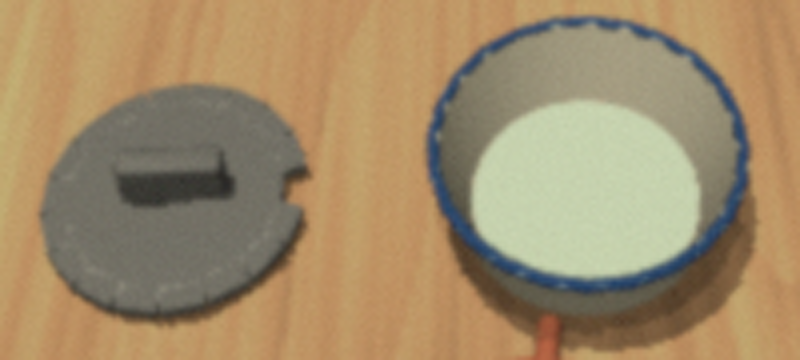

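View pics/zc1.png

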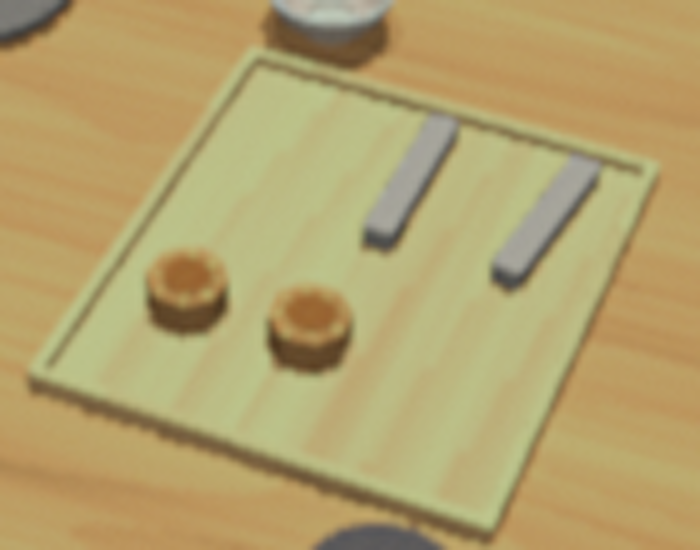

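View pics/zc2.png

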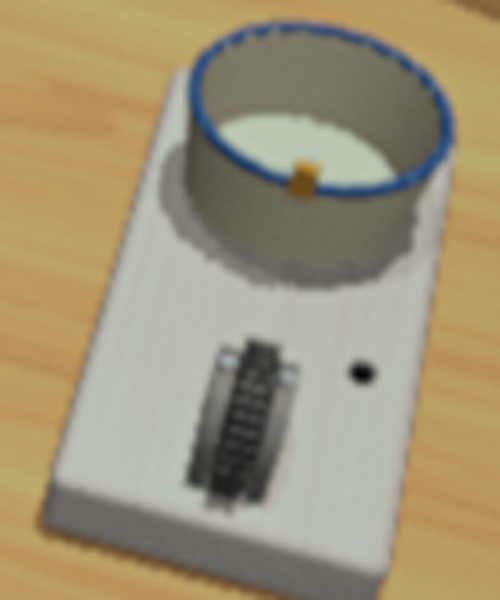

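```bash
cat >> h.py <<'E'
from scipy.optimize import least_squares
def circ(P):
    A=np.c_[2*P[:,0],2*P[:,1],np.ones(len(P))];b=(P[:,:2]**2).sum(1)
    c=np.linalg.lstsq(A,b,rcond=None)[0];return c[0],c[1],np.sqrt(c[2]+c[0]**2+c[1]**2)
def castmask(m,K,T,z,off=(0,0)):
    v,u=np.nonzero(m);return np.array([ray(a+off[0],b+off[1],K,T,z) for a,b in zip(u,v)])
def blobs(m,mn=15):
    n,l,st,ce=cv2.connectedComponentsWithStats(m.astype(np.uint8));return [(l==i,st[i],ce[i]) for i in range(1,n) if st[i][4]>=mn]
E
python3 - <<'E'
from h import *
s=env.observe()
from scipy.spatial.transform import Rotation as R
print(np.round(R.from_euler('xyz',s['ee_rot']).as_matrix(),3))
for fn in ['side0','scene0']:
    im,K,T=load(fn);hsv=cv2.cvtColor(im,cv2.COLOR_RGB2HSV);H,S,V=[hsv[...,i].astype(int) for i in range(3)]
    blue=(H>95)&(H<130)&(S>70)&(V>60)
    for m,st,ce in blobs(cv2.dilate(blue.astype(np.uint8),np.ones((3,3))),60):
        mm=m&blue
        print(fn,'blue',st,end=' ')
        for z in (.05,.09):
            P=castmask(mm,K,T,z);c=circ(P);r=np.abs(np.hypot(P[:,0]-c[0],P[:,1]-c[1])-c[2]);P=P[r<2.5*np.median(r)+.001];print(z,np.round(circ(P),4),end=' ')
        print()
    # bungs
    x0,y0,x1,y1=(190,198,286,252) if fn=='side0' else (222,160,330,238)
    box=np.zeros(H.shape,bool);box[y0:y1,x0:x1]=1
    br=(H<17)&(S>110)&box
    for m,st,ce in blobs(br,20): print(fn,'bung',st,np.round(ce,1),np.round(ray(*ce,K,T,.016),4))
    gr=(S<60)&box
    for m,st,ce in blobs(gr,30):
        P=castmask(m,K,T,.018);w,vv=np.linalg.eigh(np.cov(P[:,:2].T));print(fn,'clip',st,np.round(ce,1),np.round(ray(*ce,K,T,.016),4),'ang',np.round(np.degrees(np.arctan2(vv[1,1],vv[0,1])),1),np.sqrt(w*12))
E
```

```text
[[-0.001  0.261  0.965]
 [-0.001  0.965 -0.261]
 [-1.    -0.001 -0.   ]]
side0 blue [ 0 16 23  3 69] 0.05 [-0.6367  0.5831  0.968 ] 0.09 [-0.5614  0.5241  0.8829] 
side0 blue [170 136  42  16 196] 0.05 [0.4139 0.3023 0.0589] 0.09 [0.4241 0.2365 0.0552] 
side0 blue [227 275  81  69 940] 0.05 [ 0.6142 -0.2931  0.0725] 0.09 [ 0.6118 -0.3216  0.0679] 
side0 bung [251 214  14  14 140] [257.2 220.4] [ 0.6043 -0.0215  0.016 ]
side0 bung [251 231  14  16 159] [257.7 238.2] [ 0.6039 -0.0825  0.016 ]
side0 clip [197 198  34   8 201] [214.8 200.8] [0.4967 0.0546 0.016 ] ang 172.1 [0.02423474 0.08555258]
side0 clip [193 215  37   8 252] [210.9 218.3] [ 0.4908 -0.0123  0.016 ] ang 175.3 [0.02514396 0.08812846]
scene0 blue [357  39  13  15  79] 0.05 [-0.1666  0.043   0.031 ] 0.09 [-0.086   0.0521  0.0293] 
scene0 blue [308  40  13  32 123] 0.05 [-0.036  -0.1657  0.0925] 0.09 [ 0.0374 -0.145   0.0873] 
scene0 blue [377 144  54  36 538] 0.05 [0.3763 0.2444 0.0599] 0.09 [0.4268 0.2423 0.0566] 
scene0 blue [124 150  67  43 578] 0.05 [ 0.6181 -0.29    0.0726] 0.09 [ 0.6552 -0.2624  0.0686] 
scene0 bung [238 192   9   7  48] [241.8 194.6] [ 0.5944 -0.0867  0.016 ]
scene0 bung [263 199   9   7  50] [266.8 202. ] [ 0.5956 -0.0246  0.016 ]
scene0 bung [236 201  13   5  40] [241.9 202.8] [ 0.6188 -0.0766  0.016 ]
scene0 bung [259 208  15   6  50] [266.2 210.4] [ 0.6204 -0.017   0.016 ]
scene0 clip [278 163  19  27 206] [286.4 175.5] [ 0.4943 -0.0112  0.016 ] ang 177.6 [0.01795828 0.09783364]
scene0 clip [303 171  22  27 219] [313.4 183.5] [0.4971 0.0575 0.016 ] ang 170.7 [0.0182983 0.0966283]
```

```bash
cat >> h.py <<'E'
from scipy.spatial.transform import Rotation as Rn
def pose():
    s=env.observe();M=Rn.from_euler('xyz',s['ee_rot']).as_matrix();return s,M,np.degrees(np.arctan2(M[1,1],M[0,1]))
def plan(x,y,z,phi=None,f=None,n=None,start=None):
    s,M,ph=pose();p=np.array(s['tcp_pos'])
    if start is not None: p=np.array(start[:3],float);ph=start[3]
    if phi is None: phi=ph
    d=np.array([x,y,z])-p;dp=(phi-ph+180)%360-180
    k=n or int(max(1,np.ceil(np.linalg.norm(d)/.046),np.ceil(abs(dp)/8.4)))
    rows=[];
    for i in range(k):
        a=np.radians(ph+dp*i/k);st=d/k
        rows.append([round(-st[2]/.4,3),round((np.cos(a)*st[0]+np.sin(a)*st[1])/.4,3),round((np.sin(a)*st[0]-np.cos(a)*st[1])/.4,3)])
    print('t %.1f p %s phi %.2f tilt %s gap %.4f F %s'%(s['t'],np.round(s['tcp_pos'],4),ph if start is None else phi,np.round(M[:2,0],4),s['finger_gap'],np.round(s['contact_force'],1)))
    for i in range(0,k,5): print(rows[i:i+5])
    print('yaw',round(-dp/k/180,4),'k',k)
E
python3 -c "
from h import *
plan(.56,-.03,.25,0)"
```

```text
t 0.1 p [0.1497 0.5547 0.2306] phi 74.89 tilt [-0.0006 -0.0012] gap 0.0854 F [0.1 0.2 0. ]
[[np.float64(-0.003), np.float64(-0.071), np.float64(0.086)], [np.float64(-0.003), np.float64(-0.064), np.float64(0.091)], [np.float64(-0.003), np.float64(-0.057), np.float64(0.096)], [np.float64(-0.003), np.float64(-0.049), np.float64(0.1)], [np.float64(-0.003), np.float64(-0.04), np.float64(0.104)]]
[[np.float64(-0.003), np.float64(-0.032), np.float64(0.107)], [np.float64(-0.003), np.float64(-0.023), np.float64(0.109)], [np.float64(-0.003), np.float64(-0.014), np.float64(0.111)], [np.float64(-0.003), np.float64(-0.005), np.float64(0.112)], [np.float64(-0.003), np.float64(0.004), np.float64(0.112)]]
[[np.float64(-0.003), np.float64(0.014), np.float64(0.111)], [np.float64(-0.003), np.float64(0.023), np.float64(0.109)], [np.float64(-0.003), np.float64(0.031), np.float64(0.107)], [np.float64(-0.003), np.float64(0.04), np.float64(0.104)], [np.float64(-0.003), np.float64(0.048), np.float64(0.101)]]
[[np.float64(-0.003), np.float64(0.056), np.float64(0.096)]]
yaw 0.026 k 16
```

Request:
jog_arm(delta_pos=[[0, -0.07, 0.086], [0, -0.064, 0.091], [0, -0.057, 0.096], [0, -0.049, 0.1], [0, -0.04, 0.104]], yaw=[0.026, 0.026, 0.026, 0.026, 0.026], fingers=[-1, -1, -1, -1, -1])

```text
t: 0.65
tcp_pos: [0.277, 0.3695, 0.2286]
ee_rot: [-1.817, 1.568, -2.493]
contact_force: [0.9, 0.8, 0.7]
finger_gap: 0.0853
```

Request:
jog_arm(delta_pos=[[0, -0.032, 0.107], [0, -0.023, 0.109], [0, -0.014, 0.111], [0, -0.005, 0.112], [0, 0.004, 0.112]], yaw=[0.026, 0.026, 0.026, 0.026, 0.026], fingers=[-1, -1, -1, -1, -1])

```text
t: 1.15
tcp_pos: [0.4055, 0.1764, 0.2284]
ee_rot: [-1.242, 1.569, -2.343]
contact_force: [0.5, 1.0, -0.3]
finger_gap: 0.0848
```

```bash
python3 -c "
from h import *
plan(.56,0,.25,0)"
```

```text
t 1.1 p [0.4055 0.1764 0.2284] phi 26.89 tilt [-0.0013 -0.0013] gap 0.0848 F [ 0.5  1.  -0.3]
[[np.float64(-0.009), np.float64(0.024), np.float64(0.095)], [np.float64(-0.009), np.float64(0.031), np.float64(0.092)], [np.float64(-0.009), np.float64(0.039), np.float64(0.09)], [np.float64(-0.009), np.float64(0.046), np.float64(0.086)], [np.float64(-0.009), np.float64(0.052), np.float64(0.083)]]
[[np.float64(-0.009), np.float64(0.058), np.float64(0.078)]]
yaw 0.0249 k 6
```

Request:
jog_arm(delta_pos=[[-0.009, 0.024, 0.095], [-0.009, 0.031, 0.092], [-0.009, 0.039, 0.09], [-0.009, 0.046, 0.086], [-0.009, 0.052, 0.083]], yaw=[0.025, 0.025, 0.025, 0.025, 0.025], fingers=[-0.5, -0.5, -0.5, -0.5, -0.5])

```text
t: 1.65
tcp_pos: [0.5359, 0.0196, 0.2457]
ee_rot: [-1.347, 1.568, -2.861]
contact_force: [-0.0, 0.4, -0.1]
finger_gap: 0.0641
```

Request:
jog_arm(delta_pos=[[-0.01, 0.058, 0.078], [0, 0, 0]], yaw=[0.025, 0], fingers=[-0.5, -0.5])

```text
t: 1.85
tcp_pos: [0.5639, -0.0157, 0.2495]
ee_rot: [-0.792, 1.568, -2.395]
contact_force: [-0.6, 0.6, 0.2]
finger_gap: 0.0639
```

```bash
python3 - <<'E'
from h import *
plan(.605,-.021,.1,0)
im,m=snap('wrist','w1')
E
```

```text
t 1.9 p [ 0.5639 -0.0157  0.2495] phi -1.82 tilt [-0.0022 -0.0021] gap 0.0639 F [-0.6  0.6  0.2]
[[np.float64(0.093), np.float64(0.026), np.float64(0.002)], [np.float64(0.093), np.float64(0.026), np.float64(0.003)], [np.float64(0.093), np.float64(0.026), np.float64(0.003)], [np.float64(0.093), np.float64(0.026), np.float64(0.003)]]
yaw -0.0025 k 4
```

View pics/w1.png

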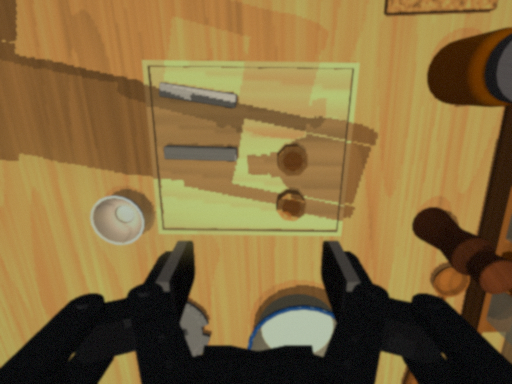

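```bash
python3 - <<'E'
from h import *
im,K,T=load('w1')
for n,u,v,z in [('bungA',292,158,.026),('bungB',291,205,.026),('clipA',199,95,.02),('clipB',201,153,.02),('clipA L',159,90,.02),('clipA R',237,101,.02),('tray TL',143,62,.012),('BR',341,235,.012)]: print(n,np.round(ray(u,v,K,T,z),4))
c=cv2.resize(im[140:225,150:350],None,fx=4,fy=4,interpolation=cv2.INTER_CUBIC);cv2.imwrite('pics/w1z.png',c[...,::-1])
E
```

```text
bungA [ 0.6057 -0.0154  0.026 ]
bungB [ 0.6046 -0.0765  0.026 ]
clipA [0.4982 0.0611 0.02  ]
clipB [ 0.4944 -0.007   0.02  ]
clipA L [0.4525 0.068  0.02  ]
clipA R [0.5419 0.053  0.02  ]
tray TL [0.4357 0.0992 0.012 ]
BR [ 0.6746 -0.128   0.012 ]
```

View pics/w1z.png

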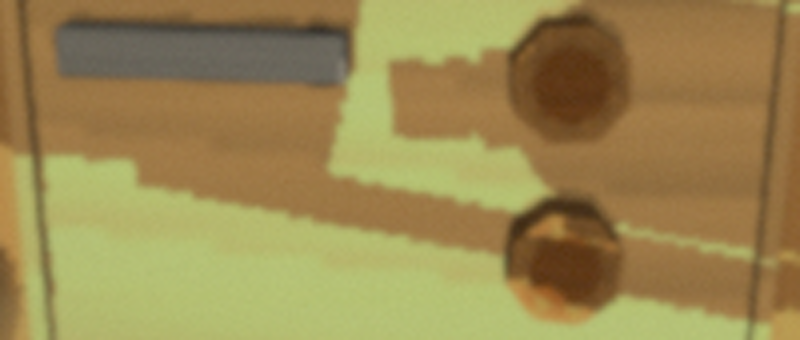

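```bash
python3 - <<'E'
from h import *
plan(.605,-.019,.07,0)
im,m=snap('wrist','w2');T=np.array(m['pose']);K=np.array(m['camera_matrix'])
hsv=cv2.cvtColor(im,cv2.COLOR_RGB2HSV).astype(int)
for n,u,v,z in [('bungA',292,158,.026),('bungB',291,205,.026)]: print(n,np.round(ray(u,v,K,T,z),4))
a=load('w1')[0];print(cv2.phaseCorrelate(cv2.cvtColor(a,cv2.COLOR_RGB2GRAY)[:230].astype(np.float32),cv2.cvtColor(im,cv2.COLOR_RGB2GRAY)[:230].astype(np.float32)),np.round(T-load('w1')[2],4)[:,3])
E
```

```text
t 1.9 p [ 0.5624 -0.0139  0.2489] phi -1.66 tilt [-0.0042 -0.0007] gap 0.0642 F [0.3 0.1 0.2]
[[np.float64(0.112), np.float64(0.027), np.float64(0.002)], [np.float64(0.112), np.float64(0.027), np.float64(0.003)], [np.float64(0.112), np.float64(0.027), np.float64(0.003)], [np.float64(0.112), np.float64(0.027), np.float64(0.003)]]
yaw -0.0023 k 4
bungA [ 0.6037 -0.0131  0.026 ]
bungB [ 0.6028 -0.074   0.026 ]
((1.516816593526471, 1.515802310391095), 1.123589937388897) [-0.0014  0.0016 -0.0005  0.    ]
```

Request:
jog_arm(delta_pos=[[0.112, 0.027, 0.002], [0.112, 0.027, 0.002], [0.112, 0.027, 0.002], [0.11, 0.027, 0.002], [0, 0, 0]], yaw=[-0.0023, -0.0023, -0.0023, -0.0023, 0], fingers=[-0.5, -0.5, -0.5, -0.5, -0.5])

```text
t: 2.45
tcp_pos: [0.6027, -0.0102, 0.0665]
ee_rot: [-1.836, 1.568, 2.889]
contact_force: [-1.5, 0.6, 0.5]
finger_gap: 0.0641
```

```bash
python3 - <<'E'
from h import *
plan(.605,-.018,.011,0)
for n in ['wrist','side']: snap(n,n[0]+'3')
a=load('w3')[0];b=cv2.resize(load('s3')[0][170:270,170:300],None,fx=4,fy=4)
b=b[:384];cv2.imwrite('pics/c3.png',np.hstack([a[:,60:340],b])[...,::-1])
E
```

```text
t 2.5 p [ 0.6027 -0.0102  0.0665] phi 0.74 tilt [-0.0031  0.0008] gap 0.0641 F [-1.5  0.6  0.5]
[[np.float64(0.069), np.float64(0.003), np.float64(0.01)], [np.float64(0.069), np.float64(0.003), np.float64(0.01)]]
yaw 0.002 k 2
```

View pics/c3.png

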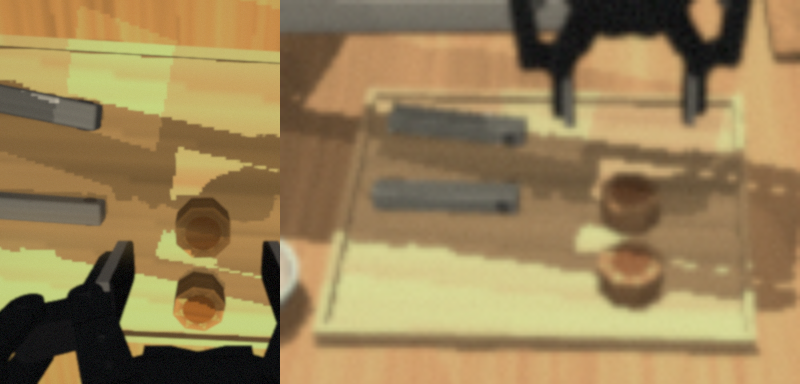

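```bash
python3 - <<'E'
from h import *
im,K,T=load('w3')
s=env.observe();print(s['tcp_pos'],s['t'])
for u,v in [(263,226),(259,301)]: print(np.round(ray(u,v,K,T,.024),4))
plan(.605,-.018,.011,0)
E
```

```text
[ 0.60681989 -0.01114368  0.07368844] 2.55
[ 0.6066 -0.0155  0.024 ]
[ 0.6048 -0.0745  0.024 ]
t 2.5 p [ 0.6068 -0.0111  0.0737] phi 0.71 tilt [ 0.0074 -0.0015] gap 0.0639 F [ 0.3 -0.1  0.3]
[[np.float64(0.078), np.float64(-0.002), np.float64(0.009)], [np.float64(0.078), np.float64(-0.002), np.float64(0.009)]]
yaw 0.002 k 2
```

Request:
jog_arm(delta_pos=[[0.05, -0.001, 0.006], [0.05, -0.001, 0.006], [0.03, 0, 0.003], [0, 0, 0], [0, 0, 0]], yaw=[0.002, 0.002, 0, 0, 0], fingers=[-0.5, -0.5, -0.5, -0.5, -0.5])

```text
t: 3.05
tcp_pos: [0.6156, -0.0168, 0.0384]
ee_rot: [1.361, 1.538, -0.206]
contact_force: [0.0, 0.8, 0.1]
finger_gap: 0.0642
```

```bash
python3 - <<'E'
from h import *
plan(.605,-.018,.011,0)
E
```

```text
t 3.0 p [ 0.6156 -0.0168  0.0384] phi 0.23 tilt [ 0.0322 -0.0067] gap 0.0642 F [0.  0.8 0.1]
[[np.float64(0.069), np.float64(-0.027), np.float64(0.003)]]
yaw 0.0013 k 1
```

Request:
jog_arm(delta_pos=[[0.02, -0.007, 0.001], [0, 0, 0]], yaw=[0, 0], fingers=[-0.5, -0.5])

```text
t: 3.25
tcp_pos: [0.6147, -0.0174, 0.0332]
ee_rot: [1.359, 1.533, -0.208]
contact_force: [-0.2, -0.4, -0.6]
finger_gap: 0.064
```

```bash
python3 - <<'E'
from h import *
plan(.605,-.018,.011,0);print(env.observe()['qd'].round(3),env.observe()['joint_efforts'].round(1),env.observe()['joint_pos'].round(4))
E
```

```text
t 3.2 p [ 0.6147 -0.0174  0.0332] phi 0.27 tilt [ 0.037  -0.0078] gap 0.0640 F [-0.2 -0.4 -0.6]
[[np.float64(0.056), np.float64(-0.024), np.float64(0.001)]]
yaw 0.0015 k 1
[ 0.005 -0.034 -0.026  0.     0.012  0.001] [ -0.2 -53.5 -29.5  -0.   -0.4  -0. ] [-2.2130e-01  4.8460e-01  1.6552e+00  6.0000e-04  9.6400e-01 -2.2620e-01]
```

Request:
jog_arm(delta_pos=[[0, 0, 0], [0, 0, 0], [0, 0, 0]], yaw=[0, 0, 0], fingers=[-0.5, -0.5, -0.5])

```text
t: 3.55
tcp_pos: [0.6153, -0.0175, 0.0342]
ee_rot: [1.36, 1.532, -0.206]
contact_force: [-0.1, 0.5, 0.5]
finger_gap: 0.0642
```

```bash
python3 - <<'E'
from h import *
plan(.605,-.018,.011,0);print(env.observe()['qd'].round(3),env.observe()['joint_efforts'].round(1),env.observe()['joint_pos'].round(4))
E
```

```text
t 3.5 p [ 0.6153 -0.0175  0.0342] phi 0.27 tilt [ 0.0384 -0.008 ] gap 0.0642 F [-0.1  0.5  0.5]
[[np.float64(0.058), np.float64(-0.026), np.float64(0.001)]]
yaw 0.0015 k 1
[-0.     0.001  0.001  0.001  0.002 -0.001] [  0.  -52.5 -28.3   0.   -0.2  -0. ] [-2.2130e-01  4.8330e-01  1.6546e+00  7.0000e-04  9.6440e-01 -2.2620e-01]
```

```bash
cat >> h.py <<'E'
def plan(x,y,z,phi=None,n=None,g=1.0):
    s,M,ph=pose();p=np.array(s['tcp_pos'])
    if phi is None: phi=ph
    d=(np.array([x,y,z])-p)*g;dp=(phi-ph+180)%360-180
    k=n or int(max(1,np.ceil(np.linalg.norm(d)/.046),np.ceil(abs(dp)/8.4)))
    rows=[[float(v) for v in np.round(Rn.from_euler('x',dp*i/k,degrees=True).as_matrix().T.dot(0*d) if 0 else (M@Rn.from_euler('x',-dp*i/k,degrees=True).as_matrix()).T@(d/k)/.4,3)] for i in range(k)]
    print('t %.1f p %s phi %.2f tilt %s gap %.4f F %s'%(s['t'],np.round(s['tcp_pos'],4),ph,np.round(M[:2,0],4),s['finger_gap'],np.round(s['contact_force'],1)))
    for i in range(0,k,5): print(rows[i:i+5])
    print('yaw',round(-dp/k/180,4),'k',k)
E
python3 - <<'E'
from h import *
plan(.605,-.018,.011,0)
plan(.605,-.018,.011,0,n=3)
E
```

```text
t 3.5 p [ 0.6153 -0.0175  0.0342] phi 0.27 tilt [ 0.0384 -0.008 ] gap 0.0642 F [-0.1  0.5  0.5]
[[0.057, -0.028, 0.001]]
yaw 0.0015 k 1
t 3.5 p [ 0.6153 -0.0175  0.0342] phi 0.27 tilt [ 0.0384 -0.008 ] gap 0.0642 F [-0.1  0.5  0.5]
[[0.019, -0.009, 0.0], [0.019, -0.009, 0.0], [0.019, -0.009, 0.0]]
yaw 0.0005 k 3
```

Request:
jog_arm(delta_pos=[[0.025, -0.012, 0], [0.025, -0.012, 0], [0.025, -0.01, 0], [0, 0, 0]], yaw=[0, 0, 0, 0], fingers=[-0.5, -0.5, -0.5, -0.5])

```text
t: 3.95
tcp_pos: [0.6027, -0.0181, 0.0016]
ee_rot: [1.361, 1.529, -0.205]
contact_force: [0.3, -0.3, 1.2]
finger_gap: 0.0638
```

```bash
python3 - <<'E'
from h import *
plan(.605,-.018,.011,0)
E
```

```text
t 4.0 p [ 0.6027 -0.0181  0.0016] phi 0.26 tilt [ 0.0404 -0.0084] gap 0.0638 F [ 0.3 -0.3  1.2]
[[-0.023, 0.007, 0.0]]
yaw 0.0015 k 1
```

Request:
jog_arm(delta_pos=[[-0.012, 0.003, 0], [-0.012, 0.004, 0], [0, 0, 0]], yaw=[0, 0, 0], fingers=[-0.5, -0.5, -0.5])

```text
t: 4.25
tcp_pos: [0.6035, -0.0177, 0.0099]
ee_rot: [1.362, 1.533, -0.205]
contact_force: [-0.2, -0.8, -0.1]
finger_gap: 0.0639
```

```bash
python3 - <<'E'
from h import *
plan(.605,-.018,.011,0)
snap('side','s4');snap('wrist','w4')
a=load('w4')[0];b=cv2.resize(load('s4')[0][170:266,200:300],None,fx=4,fy=4)
cv2.imwrite('pics/c4.png',np.hstack([a[:,60:460],b])[...,::-1])
E
```

```text
t 4.2 p [ 0.6035 -0.0177  0.0099] phi 0.25 tilt [ 0.0369 -0.0077] gap 0.0639 F [-0.2 -0.8 -0.1]
[[-0.003, 0.004, 0.001]]
yaw 0.0014 k 1
```

View pics/c4.png

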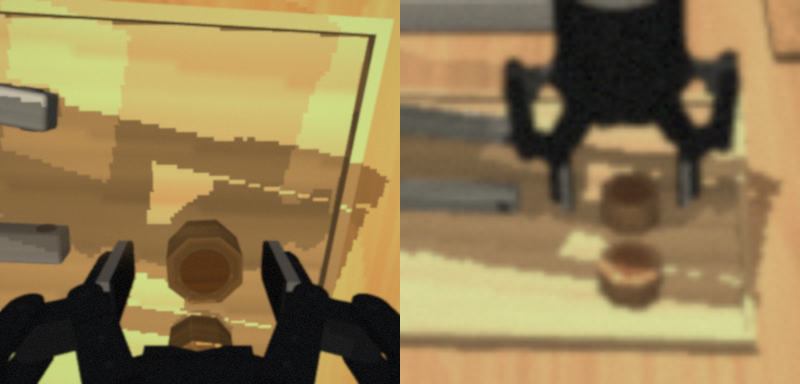

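```bash
python3 - <<'E'
from h import *
im,K,T=load('s4')
for u,v,z in [(200+562/4,170+206/4,.016),(200+690/4,170+204/4,.014),(200+631/4,170+186/4,.026),(200+631/4,170+228/4,.006)]: print(np.round(ray(u,v,K,T,z),4))
im,K,T=load('w4')
print(np.round(ray(60+204,269,K,T,.024),4), proj(np.array([.6035,-.0177,.0099]),K,T))
E
```

```text
[ 0.8088 -0.0286  0.016 ]
[ 0.8892 -0.0259  0.014 ]
[ 0.8513 -0.0221  0.026 ]
[ 0.851  -0.0383  0.006 ]
[ 0.6061 -0.0195  0.024 ] [257.54786304 250.99489108]
```

Request:
jog_arm(delta_pos=[[0, 0.003, 0.005], [0, 0, 0], [0, 0, 0], [0, 0, 0], [0, 0, 0]], yaw=[0, 0, 0, 0, 0], fingers=[1, 1, 1, 1, 1])

```text
t: 4.85
tcp_pos: [0.6049, -0.0199, 0.01]
ee_rot: [1.363, 1.533, -0.204]
contact_force: [0.8, -0.3, 0.9]
finger_gap: 0.0344
```

Request:
jog_arm(delta_pos=[[-0.04, 0, 0], [-0.07, 0, 0], [-0.08, 0, 0], [-0.06, 0, 0], [0, 0, 0]], yaw=[0, 0, 0, 0, 0], fingers=[1, 1, 1, 1, 1])

```text
t: 5.35
tcp_pos: [0.5994, -0.0188, 0.1151]
ee_rot: [1.363, 1.536, -0.204]
contact_force: [0.7, -0.5, -0.0]
finger_gap: 0.0343
```

```bash
python3 - <<'E'
from h import *
plan(.426,.260,.15,0)
E
```

```text
t 5.3 p [ 0.5994 -0.0188  0.1151] phi 0.26 tilt [ 0.0337 -0.007 ] gap 0.0343 F [ 0.7 -0.5 -0. ]
[[-0.013, -0.053, -0.087], [-0.013, -0.053, -0.087], [-0.013, -0.054, -0.087], [-0.013, -0.054, -0.087], [-0.013, -0.054, -0.087]]
[[-0.013, -0.054, -0.087], [-0.013, -0.054, -0.087], [-0.013, -0.054, -0.087]]
yaw 0.0002 k 8
```

Request:
jog_arm(delta_pos=[[-0.02, -0.053, -0.087], [-0.02, -0.053, -0.087], [-0.02, -0.054, -0.087], [-0.02, -0.054, -0.087], [-0.013, -0.054, -0.087]], yaw=[0, 0, 0, 0, 0], fingers=[1, 1, 1, 1, 1])

```text
t: 5.85
tcp_pos: [0.4886, 0.1555, 0.1476]
ee_rot: [1.34, 1.534, -0.235]
contact_force: [0.3, 0.9, 0.8]
finger_gap: 0.0344
```

Request:
jog_arm(delta_pos=[[0, -0.054, -0.087], [0, -0.054, -0.087], [0, 0, 0]], yaw=[0, 0, 0], fingers=[1, 1, 1])

```text
t: 6.15
tcp_pos: [0.4397, 0.2308, 0.1448]
ee_rot: [1.352, 1.537, -0.219]
contact_force: [0.7, -1.3, -0.4]
finger_gap: 0.0344
```

```bash
python3 - <<'E'
from h import *
plan(.426,.260,.12,0)
snap('wrist','w5');snap('side','s5')
a=load('w5')[0];b=cv2.resize(load('s5')[0][80:176,150:250],None,fx=4,fy=4)
cv2.imwrite('pics/c5.png',np.hstack([a[:,60:460],b])[...,::-1])
E
```

```text
t 6.2 p [0.4397 0.2308 0.1448] phi -0.03 tilt [ 0.0333 -0.0074] gap 0.0344 F [ 0.7 -1.3 -0.4]
[[0.06, -0.036, -0.073]]
yaw -0.0002 k 1
```

View pics/c5.png

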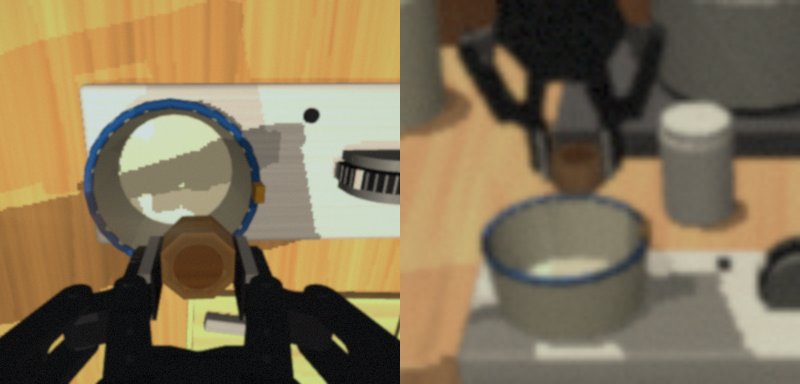

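```bash
python3 - <<'E'
from h import *
im,K,T=load('w5')
hsv=cv2.cvtColor(im,cv2.COLOR_RGB2HSV);H,S,V=[hsv[...,i].astype(int) for i in range(3)]
blue=(H>100)&(H<125)&(S>100)&(V>60);blue[:90]=0;blue[260:]=0;blue[:,340:]=0
P=castmask(blue,K,T,.09);c=circ(P)
for _ in range(3):
    r=np.hypot(P[:,0]-c[0],P[:,1]-c[1])-c[2];P=P[np.abs(r)<.004];c=circ(P)
print(len(P),np.round(c,4)); k=ray(319,190,K,T,.095);print('key',np.round(k,4),np.degrees(np.arctan2(k[1]-c[1],k[0]-c[0])),np.hypot(k[1]-c[1],k[0]-c[0]))
plan(.425,.258,.12,0)
E
```

```text
2331 [0.4252 0.2463 0.0565]
key [0.4827 0.2473 0.095 ] 1.0569825805832542 0.05749157992226605
t 6.2 p [0.4423 0.2283 0.1452] phi -0.14 tilt [ 0.0352 -0.0087] gap 0.0342 F [ 0.  -0.4  0.3]
[[0.061, -0.046, -0.075]]
yaw -0.0008 k 1
```

Request:
jog_arm(delta_pos=[[0.02, -0.023, -0.038], [0.02, -0.02, -0.036], [0.01, 0, 0], [0, 0, 0]], yaw=[0, 0, 0, 0], fingers=[1, 1, 1, 1])

```text
t: 6.65
tcp_pos: [0.4289, 0.2545, 0.1234]
ee_rot: [1.3, 1.533, -0.279]
contact_force: [-0.1, -0.8, -0.9]
finger_gap: 0.0343
```

```bash
python3 - <<'E'
from h import *
plan(.425,.259,.062,0,n=3)
E
```

```text
t 6.7 p [0.4289 0.2545 0.1234] phi -0.42 tilt [ 0.0365 -0.0104] gap 0.0343 F [-0.1 -0.8 -0.9]
[[0.051, -0.005, -0.004], [0.051, -0.005, -0.004], [0.051, -0.005, -0.004]]
yaw -0.0008 k 3
```

Request:
jog_arm(delta_pos=[[0.04, -0.007, -0.005], [0.05, -0.007, -0.005], [0.03, -0.005, -0.002], [0, 0, 0]], yaw=[-0.001, -0.001, 0, 0], fingers=[1, 1, 1, 1])

```text
t: 7.05
tcp_pos: [0.4275, 0.2551, 0.0751]
ee_rot: [1.309, 1.529, -0.268]
contact_force: [0.2, -0.3, -0.7]
finger_gap: 0.0343
```

```bash
python3 - <<'E'
from h import *
plan(.425,.259,.062,0,n=1)
snap('wrist','w6');snap('side','s6')
a=load('w6')[0];b=cv2.resize(load('s6')[0][80:176,150:250],None,fx=4,fy=4)
cv2.imwrite('pics/c6.png',np.hstack([a[:,60:460],b])[...,::-1])
E
```

```text
t 7.0 p [0.4275 0.2551 0.0751] phi -0.36 tilt [ 0.0399 -0.011 ] gap 0.0343 F [ 0.2 -0.3 -0.7]
[[0.032, -0.008, -0.01]]
yaw -0.002 k 1
```

View pics/c6.png

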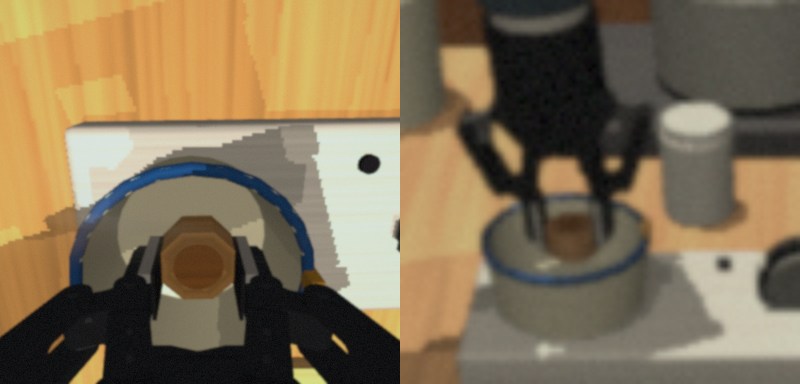

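Request:
jog_arm(delta_pos=[[0.02, -0.006, -0.006], [0.018, -0.003, -0.005], [0, 0, 0], [0, 0, 0]], yaw=[0, 0, 0, 0], fingers=[1, 1, 1, 1])

```text
t: 7.55
tcp_pos: [0.4276, 0.2606, 0.0623]
ee_rot: [1.391, 1.523, -0.187]
contact_force: [-1.1, -0.5, -0.3]
finger_gap: 0.0343
```

Request:
jog_arm(delta_pos=[[0, 0, 0], [0, 0, 0], [0, 0, 0], [0, 0, 0]], yaw=[0, 0, 0, 0], fingers=[-0.1, -0.1, -0.1, -0.1])

```text
t: 7.95
tcp_pos: [0.4283, 0.2611, 0.0632]
ee_rot: [1.407, 1.522, -0.17]
contact_force: [0.2, 0.4, -0.2]
finger_gap: 0.0465
```

Request:
jog_arm(delta_pos=[[-0.05, 0, 0], [-0.08, 0, 0], [-0.1, 0, 0], [-0.06, 0, 0], [0, 0, 0]], yaw=[0, 0, 0, 0, 0], fingers=[-0.1, -0.1, -0.1, -0.3, -0.5])

```text
t: 8.45
tcp_pos: [0.4216, 0.2615, 0.1824]
ee_rot: [1.376, 1.525, -0.201]
contact_force: [-0.3, -0.3, -0.3]
finger_gap: 0.0642
```

```bash
python3 - <<'E'
from h import *
plan(.603,-.06,.11,0)
snap('wrist','w7');snap('side','s7');snap('scene','c7')
a=load('w7')[0];b=cv2.resize(load('s7')[0][80:276,150:350],None,fx=2,fy=2)[:384]
cv2.imwrite('pics/c7.png',np.hstack([a[:,60:460],b])[...,::-1])
E
```

```text
t 8.4 p [0.4216 0.2615 0.1824] phi -0.36 tilt [ 0.0453 -0.0092] gap 0.0642 F [-0.3 -0.3 -0.3]
[[0.023, 0.05, 0.089], [0.023, 0.05, 0.089], [0.023, 0.05, 0.089], [0.023, 0.05, 0.089], [0.023, 0.05, 0.089]]
[[0.023, 0.05, 0.089], [0.023, 0.05, 0.089], [0.023, 0.05, 0.089], [0.023, 0.049, 0.089]]
yaw -0.0002 k 9
```

View pics/c7.png

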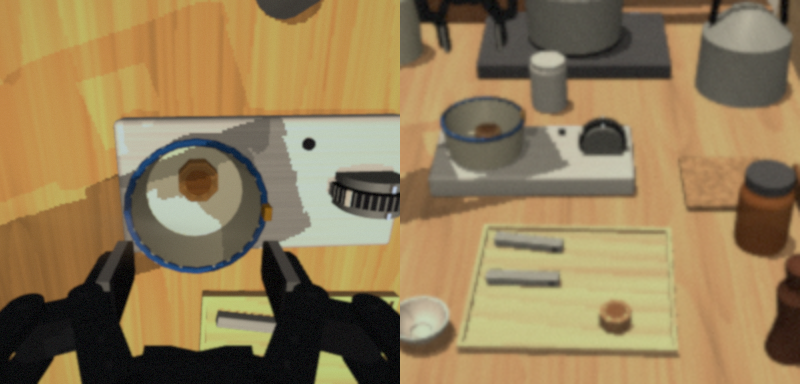

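Request:
jog_arm(delta_pos=[[0, 0.05, 0.089], [0.01, 0.05, 0.089], [0.01, 0.05, 0.089], [0.01, 0.05, 0.089], [0.023, 0.05, 0.089]], yaw=[0, 0, 0, 0, 0], fingers=[-0.5, -0.5, -0.5, -0.5, -0.5])

```text
t: 9.1
tcp_pos: [0.5149, 0.0803, 0.153]
ee_rot: [1.154, 1.544, -0.414]
contact_force: [1.0, 0.1, -0.9]
finger_gap: 0.0642
```

Request:
jog_arm(delta_pos=[[0.03, 0.05, 0.089], [0.03, 0.05, 0.089], [0.03, 0.05, 0.089], [0, 0.03, 0.04], [0, 0, 0]], yaw=[0, 0, 0, 0, 0], fingers=[-0.5, -0.5, -0.5, -0.5, -0.5])

```text
t: 9.6
tcp_pos: [0.5851, -0.0523, 0.1057]
ee_rot: [0.811, 1.56, -0.763]
contact_force: [-0.3, -0.5, 0.2]
finger_gap: 0.0638
```

```bash
python3 - <<'E'
from h import *
plan(.605,-.08,.07,0)
snap('wrist','w8');snap('side','s8')
a=load('w8')[0];b=cv2.resize(load('s8')[0][80:276,150:350],None,fx=2,fy=2)[:384]
cv2.imwrite('pics/c8.png',np.hstack([a[:,60:460],b])[...,::-1])
E
```

```text
t 9.6 p [ 0.5851 -0.0523  0.1057] phi -0.18 tilt [ 0.0078 -0.0074] gap 0.0638 F [-0.3 -0.5  0.2]
[[0.045, 0.025, 0.034], [0.045, 0.025, 0.034]]
yaw -0.0005 k 2
```

View pics/c8.png

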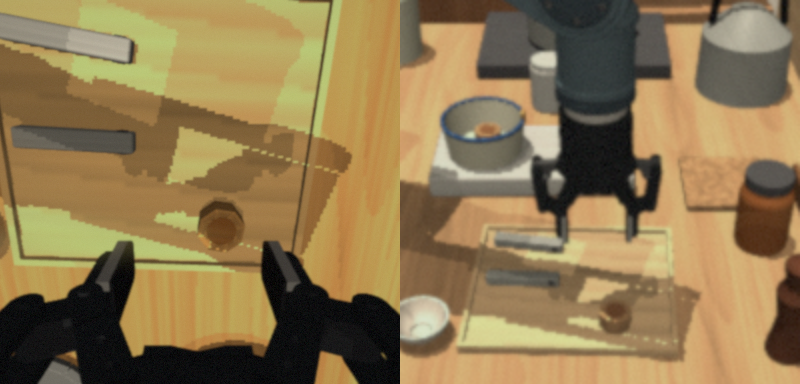

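```bash
python3 - <<'E'
from h import *
im,K,T=load('w8');print(np.round(ray(281,228,K,T,.024),4))
im,K,T=load('s8');print(np.round(ray(150+215/2,80+304/2,K,T,.026),4),np.round(ray(150+215/2,80+331/2,K,T,.006),4))
plan(.605,-.081,.06,0,n=3)
E
```

```text
[ 0.6048 -0.0782  0.024 ]
[ 0.6036 -0.0721  0.026 ] [ 0.6032 -0.0962  0.006 ]
t 9.7 p [ 0.5833 -0.0498  0.1056] phi -0.08 tilt [ 0.0058 -0.0063] gap 0.0638 F [-0.2 -0.8  0.2]
[[0.038, 0.018, 0.026], [0.038, 0.018, 0.026], [0.038, 0.018, 0.026]]
yaw -0.0001 k 3
```

Request:
jog_arm(delta_pos=[[0.038, 0.018, 0.025], [0.038, 0.018, 0.025], [0.038, 0.018, 0.025], [0, 0, 0], [0, 0, 0]], yaw=[0, 0, 0, 0, 0], fingers=[-0.5, -0.5, -0.5, -0.5, -0.5])

```text
t: 10.2
tcp_pos: [0.601, -0.0724, 0.0571]
ee_rot: [0.015, 1.568, -1.55]
contact_force: [-0.5, 0.8, 0.3]
finger_gap: 0.0643
```

```bash
python3 - <<'E'
from h import *
plan(.605,-.080,.011,0,n=3)
E
```

```text
t 10.2 p [ 0.601  -0.0724  0.0571] phi 0.33 tilt [ 0.0001 -0.0028] gap 0.0643 F [-0.5  0.8  0.3]
[[0.038, 0.003, 0.006], [0.038, 0.003, 0.006], [0.038, 0.003, 0.006]]
yaw 0.0006 k 3
```

Request:
jog_arm(delta_pos=[[0.036, 0.005, 0.007], [0.036, 0.005, 0.007], [0.036, 0.003, 0.006], [0, 0, 0], [0, 0, 0]], yaw=[0, 0, 0, 0, 0], fingers=[-0.5, -0.5, -0.5, -0.5, -0.5])

```text
t: 10.7
tcp_pos: [0.6059, -0.0781, 0.0114]
ee_rot: [0.161, 1.568, -1.401]
contact_force: [-0.5, -0.3, 0.1]
finger_gap: 0.0644
```

```bash
python3 - <<'E'
from h import *
plan(.605,-.080,.011,0,n=1)
snap('wrist','w9')
cv2.imwrite('pics/c9.png',load('w9')[0][...,::-1])
E
```

```text
t 10.7 p [ 0.6059 -0.0781  0.0114] phi 0.51 tilt [ 0.0004 -0.0026] gap 0.0644 F [-0.5 -0.3  0.1]
[[0.001, -0.002, 0.005]]
yaw 0.0028 k 1
```

View pics/c9.png

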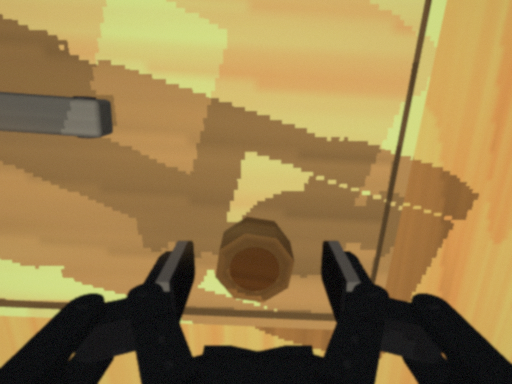

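Well centred; close and lift.

Request:
jog_arm(delta_pos=[[0, 0, 0.005], [0, 0, 0], [0, 0, 0], [0, 0, 0], [0, 0, 0]], yaw=[0, 0, 0, 0, 0], fingers=[1, 1, 1, 1, 1])

```text
t: 11.25
tcp_pos: [0.6069, -0.0809, 0.0134]
ee_rot: [0.709, 1.566, -0.853]
contact_force: [0.9, -0.5, -0.0]
finger_gap: 0.0349
```

Request:
jog_arm(delta_pos=[[-0.04, 0, 0], [-0.08, 0, 0], [-0.1, 0, 0], [-0.08, -0.02, -0.04], [-0.02, -0.05, -0.09]], yaw=[0, 0, 0, 0, 0], fingers=[1, 1, 1, 1, 1])

```text
t: 11.75
tcp_pos: [0.5785, -0.0309, 0.1482]
ee_rot: [0.625, 1.567, -0.942]
contact_force: [0.6, 1.2, -0.3]
finger_gap: 0.0345
```

```bash
python3 - <<'E'
from h import *
plan(.426,.223,.14,0)
E
```

```text
t 11.8 p [ 0.5785 -0.0309  0.1482] phi 0.21 tilt [ 0.0025 -0.0035] gap 0.0345 F [ 0.6  1.2 -0.3]
[[0.002, -0.054, -0.091], [0.002, -0.054, -0.091], [0.002, -0.054, -0.091], [0.002, -0.054, -0.091], [0.002, -0.054, -0.091]]
[[0.002, -0.054, -0.091], [0.002, -0.054, -0.091]]
yaw 0.0002 k 7
```

Request:
jog_arm(delta_pos=[[0, -0.054, -0.091], [0, -0.054, -0.091], [0, -0.054, -0.091], [0, -0.054, -0.091], [0, -0.054, -0.091]], yaw=[0, 0, 0, 0, 0], fingers=[1, 1, 1, 1, 1])

```text
t: 12.25
tcp_pos: [0.4697, 0.1555, 0.157]
ee_rot: [1.328, 1.552, -0.243]
contact_force: [0.9, 0.4, -0.2]
finger_gap: 0.0348
```

Request:
jog_arm(delta_pos=[[0, -0.054, -0.091], [0, -0.03, -0.05], [0, 0, 0]], yaw=[0, 0, 0], fingers=[1, 1, 1])

```text
t: 12.55
tcp_pos: [0.4319, 0.2179, 0.1598]
ee_rot: [1.463, 1.549, -0.103]
contact_force: [0.9, -1.0, -0.2]
finger_gap: 0.0351
```

```bash
python3 - <<'E'
from h import *
plan(.426,.223,.065,0,n=3)
E
```

```text
t 12.6 p [0.4319 0.2179 0.1598] phi 0.29 tilt [ 0.0215 -0.0022] gap 0.0351 F [ 0.9 -1.  -0.2]
[[0.079, -0.007, -0.004], [0.079, -0.007, -0.004], [0.079, -0.007, -0.004]]
yaw 0.0005 k 3
```

Request:
jog_arm(delta_pos=[[0.05, -0.008, -0.005], [0.07, -0.008, -0.005], [0.06, -0.004, -0.002], [0, 0, 0], [0, 0, 0]], yaw=[0, 0, 0, 0, 0], fingers=[1, 1, 1, 1, 1])

```text
t: 13.05
tcp_pos: [0.4302, 0.2219, 0.0922]
ee_rot: [1.524, 1.539, -0.04]
contact_force: [0.2, 0.0, -0.4]
finger_gap: 0.0349
```

```bash
python3 - <<'E'
from h import *
plan(.426,.222,.062,0,n=1)
snap('wrist','w10');snap('side','s10')
a=load('w10')[0];b=cv2.resize(load('s10')[0][80:176,150:250],None,fx=4,fy=4)
cv2.imwrite('pics/c10.png',np.hstack([a[:,60:460],b])[...,::-1])
E
```

```text
t 13.1 p [0.4302 0.2219 0.0922] phi 0.40 tilt [ 0.0323 -0.0013] gap 0.0349 F [ 0.2  0.  -0.4]
[[0.075, -0.013, -0.0]]
yaw 0.0022 k 1
```

View pics/c10.png

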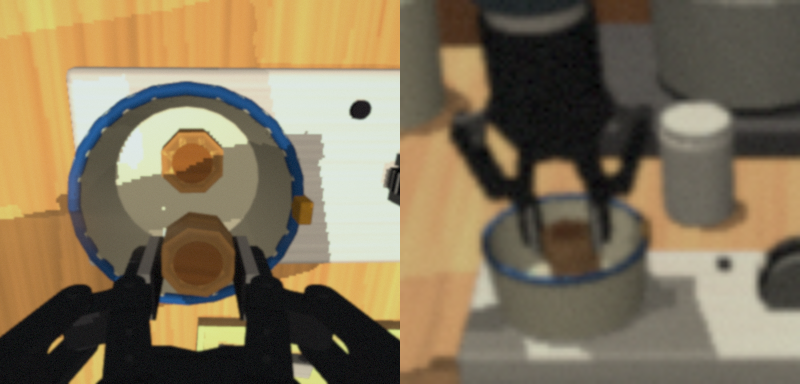

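Request:
jog_arm(delta_pos=[[0.03, -0.008, 0], [0.03, -0.005, 0], [0.012, 0, 0], [0, 0, 0], [0, 0, 0]], yaw=[0, 0, 0, 0, 0], fingers=[1, 1, 1, 1, 1])

```text
t: 13.65
tcp_pos: [0.4279, 0.2219, 0.0636]
ee_rot: [1.562, 1.533, -0.003]
contact_force: [-0.2, 0.4, -0.9]
finger_gap: 0.0351
```

Request:
jog_arm(delta_pos=[[0, 0, 0], [0, 0, 0], [0, 0, 0], [0, 0, 0]], yaw=[0, 0, 0, 0], fingers=[-0.1, -0.1, -0.1, -0.1])

```text
t: 14.05
tcp_pos: [0.4287, 0.2222, 0.0644]
ee_rot: [1.569, 1.532, 0.005]
contact_force: [0.8, 0.3, -0.4]
finger_gap: 0.0469
```

Request:
jog_arm(delta_pos=[[-0.05, 0, 0], [-0.08, 0, 0], [-0.1, 0, 0], [-0.06, 0, 0], [0, 0, 0]], yaw=[0, 0, 0, 0, 0], fingers=[-0.1, -0.1, -0.1, -0.3, -0.5])

```text
t: 14.55
tcp_pos: [0.4232, 0.222, 0.1841]
ee_rot: [1.557, 1.534, -0.007]
contact_force: [0.3, 0.9, -0.5]
finger_gap: 0.064
```

```bash
python3 - <<'E'
from h import *
plan(.42,-.18,.26,90)
snap('wrist','w11');snap('side','s11');snap('scene','c11')
a=load('w11')[0];b=cv2.resize(load('s11')[0][80:276,150:350],None,fx=2,fy=2)[:384]
cv2.imwrite('pics/cc11.png',np.hstack([a[:,60:460],b])[...,::-1])
E
```

```text
t 14.6 p [0.4232 0.222  0.1841] phi 0.37 tilt [ 0.0366 -0.0003] gap 0.0640 F [ 0.3  0.9 -0.5]
[[-0.017, -0.001, 0.091], [-0.017, -0.014, 0.09], [-0.017, -0.026, 0.087], [-0.017, -0.038, 0.083], [-0.017, -0.05, 0.077]]
[[-0.017, -0.06, 0.069], [-0.017, -0.069, 0.06], [-0.017, -0.077, 0.049], [-0.017, -0.083, 0.038], [-0.017, -0.088, 0.026]]
[[-0.017, -0.09, 0.013]]
yaw -0.0453 k 11
```

View pics/cc11.png

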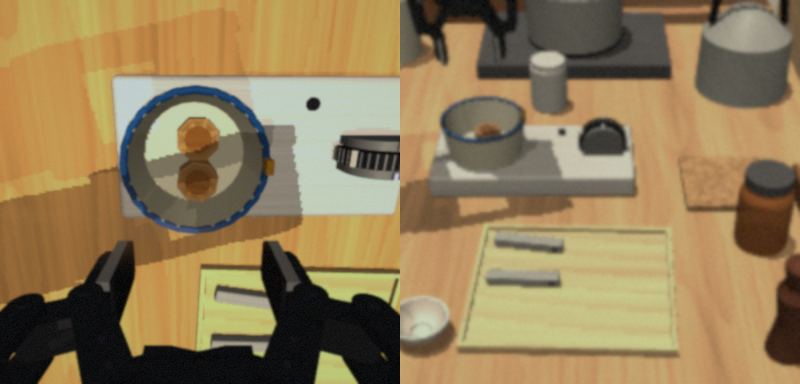

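```bash
python3 - <<'E'
from h import *
plan(.485,.055,.13,81)
E
```

```text
t 14.7 p [0.4206 0.2212 0.1796] phi 0.36 tilt [ 0.0292 -0.0021] gap 0.0642 F [-0.5 -0.2  0.4]
[[0.013, 0.015, 0.042], [0.013, 0.009, 0.043], [0.013, 0.003, 0.044], [0.013, -0.003, 0.044], [0.013, -0.009, 0.043]]
[[0.013, -0.015, 0.042], [0.013, -0.021, 0.039], [0.013, -0.026, 0.036], [0.013, -0.031, 0.032], [0.013, -0.035, 0.027]]
yaw -0.0448 k 10
```

Request:
jog_arm(delta_pos=[[0, 0.015, 0.042], [0, 0.009, 0.043], [0, 0.003, 0.044], [0.013, -0.003, 0.044], [0.013, -0.009, 0.043]], yaw=[-0.045, -0.045, -0.045, -0.045, -0.045], fingers=[-0.2, -0.2, -0.2, -0.2, -0.2])

```text
t: 15.2
tcp_pos: [0.4472, 0.1371, 0.1609]
ee_rot: [0.602, 1.556, -0.227]
contact_force: [-0.0, -0.6, 0.7]
finger_gap: 0.0511
```

Request:
jog_arm(delta_pos=[[0.013, -0.015, 0.042], [0.013, -0.021, 0.039], [0.02, -0.026, 0.036], [0.02, -0.031, 0.032], [0.02, -0.035, 0.027]], yaw=[-0.045, -0.045, -0.045, -0.045, -0.045], fingers=[-0.2, -0.2, -0.2, -0.2, -0.2])

```text
t: 15.7
tcp_pos: [0.4772, 0.0521, 0.1157]
ee_rot: [-2.477, 1.567, -2.569]
contact_force: [0.1, 0.5, 0.2]
finger_gap: 0.0512
```

Request:
jog_arm(delta_pos=[[0, 0, 0], [0, 0, 0]], yaw=[0, 0], fingers=[-0.2, -0.2])

```text
t: 15.9
tcp_pos: [0.4745, 0.0508, 0.1113]
ee_rot: [-2.96, 1.559, -3.056]
contact_force: [0.2, 0.2, 0.4]
finger_gap: 0.0512
```

```bash
python3 - <<'E'
from h import *
plan(.497,.057,.06,81)
snap('wrist','w12')
E
```

```text
t 15.9 p [0.4745 0.0508 0.1113] phi 84.52 tilt [-0.0115 -0.001 ] gap 0.0512 F [0.2 0.2 0.4]
[[0.064, 0.01, 0.028], [0.064, 0.011, 0.028]]
yaw 0.0098 k 2
```

View pics/w12.png

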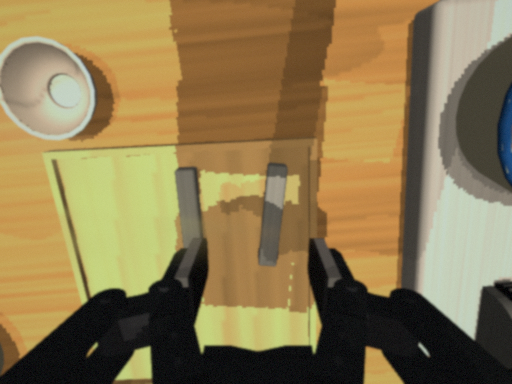

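```bash
cat >> h.py <<'E'
def bar(fn,box,z=.02,smax=60,vmax=256):
    im,K,T=load(fn);hsv=cv2.cvtColor(im,cv2.COLOR_RGB2HSV);x0,y0,x1,y1=box
    m=np.zeros(im.shape[:2],np.uint8);m[y0:y1,x0:x1]=((hsv[...,1]<smax)&(hsv[...,2]<vmax))[y0:y1,x0:x1]
    b=max(blobs(m,20),key=lambda t:t[1][4]);ct=cv2.findContours(b[0].astype(np.uint8),0,2)[0][0]
    r=cv2.boxPoints(cv2.minAreaRect(ct));P=np.array([ray(u,v,K,T,z) for u,v in r]);c=P.mean(0)
    e=[P[1]-P[0],P[2]-P[1]];L=max(e,key=np.linalg.norm);print(fn,np.round(c,4),'ang %.1f'%(np.degrees(np.arctan2(L[1],L[0]))%180),'L,W',sorted(np.round([np.linalg.norm(q) for q in e],4)),b[1])
E
python3 - <<'E'
from h import *
bar('w12',(250,155,300,275)); bar('w12',(170,155,205,240))
bar('c11',(290,160,335,205)); bar('s11',(190,190,240,212))
bar('c11',(270,155,300,195)); bar('s11',(185,210,240,230))
plan(.497,.057,.06,81,n=3)
E
```

```text
w12 [0.4945 0.0608 0.02  ] ang 168.9 L,W [np.float64(0.0146), np.float64(0.0898)] [ 259  164   28  101 1747]
w12 [ 0.4776 -0.0058  0.02  ] ang 176.9 L,W [np.float64(0.0158), np.float64(0.0622)] [ 176  168   24   72 1163]
c11 [0.4991 0.0584 0.02  ] ang 170.2 L,W [np.float64(0.0205), np.float64(0.0995)] [303 171  22  27 222]
s11 [0.494  0.0515 0.02  ] ang 168.9 L,W [np.float64(0.0271), np.float64(0.0884)] [197 196  34  10 220]
c11 [ 0.4967 -0.0104  0.02  ] ang 177.9 L,W [np.float64(0.0202), np.float64(0.1024)] [278 163  19  27 209]
s11 [ 0.4917 -0.0171  0.02  ] ang 179.1 L,W [np.float64(0.0253), np.float64(0.0885)] [193 215  37   8 252]
t 15.9 p [0.4743 0.051  0.1113] phi 84.56 tilt [-0.0117 -0.0011] gap 0.0512 F [ 0.5 -0.5  0.7]
[[0.043, 0.007, 0.019], [0.043, 0.007, 0.019], [0.043, 0.008, 0.019]]
yaw 0.0066 k 3
```

Request:
jog_arm(delta_pos=[[0.04, 0.008, 0.019], [0.043, 0.008, 0.019], [0.04, 0.005, 0.018], [0, 0, 0], [0, 0, 0]], yaw=[0.01, 0.01, 0.008, 0, 0], fingers=[-0.2, -0.2, -0.2, -0.2, -0.2])

```text
t: 16.45
tcp_pos: [0.4961, 0.0603, 0.0608]
ee_rot: [-2.909, 1.559, -3.102]
contact_force: [0.1, 0.5, 0.1]
finger_gap: 0.0514
```

```bash
python3 - <<'E'
from h import *
plan(.496,.058,.011,79.5,n=3)
E
```

```text
t 16.4 p [0.4961 0.0603 0.0608] phi 78.96 tilt [-0.012  -0.0005] gap 0.0514 F [0.1 0.5 0.1]
[[0.042, -0.002, 0.001], [0.042, -0.002, 0.001], [0.042, -0.002, 0.001]]
yaw -0.001 k 3
```

Request:
jog_arm(delta_pos=[[0.036, -0.002, 0.001], [0.04, -0.002, 0.001], [0.036, 0, 0.001], [0, 0, 0], [0, 0, 0]], yaw=[0, 0, 0, 0, 0], fingers=[-0.2, -0.2, -0.2, -0.2, -0.2])

```text
t: 16.95
tcp_pos: [0.4968, 0.0592, 0.0161]
ee_rot: [-2.825, 1.563, -3.017]
contact_force: [0.1, -0.4, -0.5]
finger_gap: 0.0511
```

```bash
python3 - <<'E'
from h import *
plan(.496,.058,.011,79.5,n=1)
snap('wrist','w13')
E
```

```text
t 16.9 p [0.4968 0.0592 0.0161] phi 79.01 tilt [-0.0077 -0.001 ] gap 0.0511 F [ 0.1 -0.4 -0.5]
[[0.013, -0.003, -0.001]]
yaw -0.0027 k 1
```

View pics/w13.png

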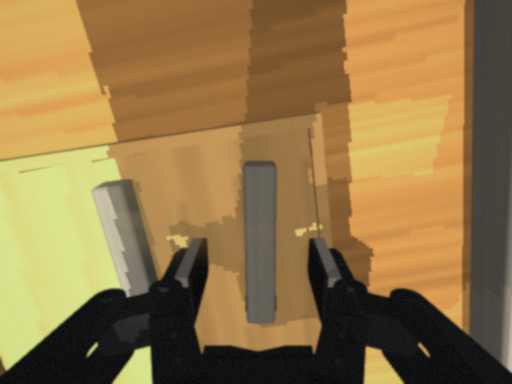

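Request:
jog_arm(delta_pos=[[0, -0.002, 0], [0, 0, 0], [0, 0, 0], [0.012, 0, 0], [0, 0, 0]], yaw=[0, 0, 0, 0, 0], fingers=[0.4, 0.4, 0.4, 0.4, 0.4])

```text
t: 17.5
tcp_pos: [0.4983, 0.0581, 0.0134]
ee_rot: [-2.518, 1.567, -2.71]
contact_force: [-0.5, 0.6, -0.0]
finger_gap: 0.0255
```

```bash
python3 - <<'E'
from h import *
plan(.496,.058,.010,79.5,n=1)
E
```

```text
t 17.5 p [0.4983 0.0581 0.0134] phi 79.01 tilt [-0.0032 -0.0015] gap 0.0255 F [-0.5  0.6 -0. ]
[[0.009, -0.001, -0.006]]
yaw -0.0027 k 1
```

Request:
jog_arm(delta_pos=[[0.011, -0.001, -0.004], [0, 0, 0], [0, 0, 0], [0, 0, 0], [0, 0, 0]], yaw=[0, 0, 0, 0, 0], fingers=[0.4, 0.4, 1, 1, 1])

```text
t: 18.0
tcp_pos: [0.4967, 0.058, 0.0088]
ee_rot: [-2.488, 1.567, -2.68]
contact_force: [-0.7, 0.5, -0.3]
finger_gap: 0.0143
```

Request:
jog_arm(delta_pos=[[0, 0, 0], [-0.04, 0, 0], [-0.08, 0, 0], [-0.08, 0, 0], [-0.04, 0, 0]], yaw=[0, 0, 0, 0, 0], fingers=[1, 1, 1, 1, 1])

```text
t: 18.5
tcp_pos: [0.4934, 0.0585, 0.104]
ee_rot: [-2.918, 1.558, -3.11]
contact_force: [-0.3, -0.2, -0.6]
finger_gap: 0.0143
```

```bash
python3 - <<'E'
from h import *
plan(.616,-.280,.14,90)
E
```

```text
t 18.5 p [0.4934 0.0585 0.104 ] phi 79.00 tilt [-0.0125 -0.0004] gap 0.0143 F [-0.3 -0.2 -0.6]
[[-0.012, -0.097, 0.058], [-0.012, -0.098, 0.055], [-0.012, -0.099, 0.053], [-0.012, -0.1, 0.051], [-0.012, -0.102, 0.048]]
[[-0.012, -0.103, 0.046], [-0.012, -0.104, 0.043], [-0.012, -0.105, 0.041]]
yaw -0.0076 k 8
```

Request:
jog_arm(delta_pos=[[-0.012, -0.09, 0.055], [-0.012, -0.098, 0.055], [-0.012, -0.099, 0.053], [-0.012, -0.1, 0.051], [-0.012, -0.102, 0.048]], yaw=[-0.008, -0.008, -0.008, -0.008, -0.008], fingers=[1, 1, 1, 1, 1])

```text
t: 19.0
tcp_pos: [0.5726, -0.1504, 0.1307]
ee_rot: [3.119, 1.562, 3.067]
contact_force: [1.0, 0.5, 0.0]
finger_gap: 0.0142
```

Request:
jog_arm(delta_pos=[[-0.012, -0.103, 0.046], [-0.012, -0.1, 0.043], [0, -0.05, 0.02], [0, 0, 0]], yaw=[-0.008, -0.008, -0.005, 0], fingers=[1, 1, 1, 1])

```text
t: 19.4
tcp_pos: [0.6148, -0.264, 0.14]
ee_rot: [-2.956, 1.563, -2.944]
contact_force: [-1.0, 0.0, 0.5]
finger_gap: 0.0141
```

```bash
python3 - <<'E'
from h import *
plan(.616,-.303,.08,90)
snap('wrist','w14');snap('side','s14')
a=load('w14')[0];b=load('s14')[0][:,120:420]
cv2.imwrite('pics/c14.png',np.hstack([a,b])[:,:800][...,::-1])
E
```

```text
t 19.4 p [ 0.6148 -0.264   0.14  ] phi 90.68 tilt [-0.0075 -0.0015] gap 0.0141 F [-1.   0.   0.5]
[[0.075, -0.049, 0.001], [0.075, -0.049, 0.002]]
yaw 0.0019 k 2
```

View pics/c14.png

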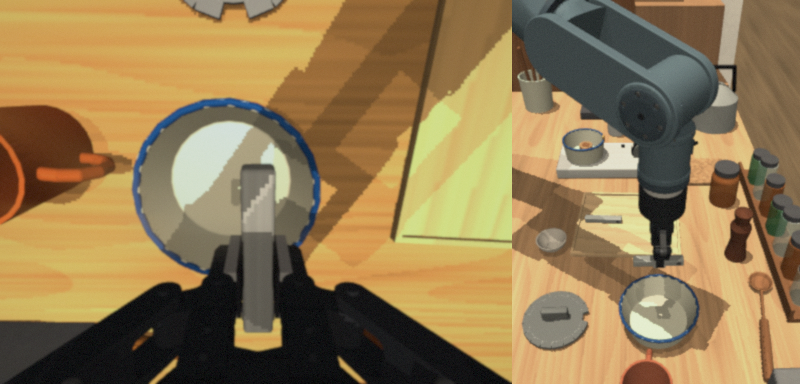

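```bash
cat >> h.py <<'E'
def rim(fn,box,z):
    im,K,T=load(fn);hsv=cv2.cvtColor(im,cv2.COLOR_RGB2HSV);H,S,V=[hsv[...,i].astype(int) for i in range(3)]
    m=(H>100)&(H<125)&(S>100)&(V>50);k=np.zeros_like(m);x0,y0,x1,y1=box;k[y0:y1,x0:x1]=1;P=castmask(m&k,K,T,z);c=circ(P)
    for _ in range(4):
        r=np.hypot(P[:,0]-c[0],P[:,1]-c[1])-c[2];P=P[np.abs(r)<max(.004,2*np.median(np.abs(r)))];c=circ(P)
    print(fn,'rim',len(P),np.round(c,4))
E
python3 - <<'E'
from h import *
rim('w14',(120,90,330,280),.05);rim('s14',(220,270,320,350),.05)
plan(.616,-.303,.06,90,n=3)
E
```

```text
w14 rim 2095 [ 0.6156 -0.289   0.0724]
s14 rim 258 [ 0.614  -0.2929  0.0726]
t 19.5 p [ 0.614  -0.2609  0.1397] phi 90.76 tilt [-0.0088  0.0002] gap 0.0141 F [ 0.2 -0.3 -1.4]
[[0.066, -0.035, 0.002], [0.066, -0.035, 0.002], [0.066, -0.035, 0.002]]
yaw 0.0014 k 3
```

Request:
jog_arm(delta_pos=[[0.05, -0.037, 0.003], [0.066, -0.037, 0.003], [0.066, -0.033, 0.002], [0.03, 0, 0], [0, 0, 0]], yaw=[0, 0, 0, 0, 0], fingers=[1, 1, 1, 1, 1])

```text
t: 20.0
tcp_pos: [0.6167, -0.2952, 0.0529]
ee_rot: [2.782, 1.56, 2.801]
contact_force: [0.4, 0.1, -1.2]
finger_gap: 0.0145
```

```bash
python3 - <<'E'
from h import *
plan(.616,-.303,.016,90,n=3)
E
```

```text
t 20.0 p [ 0.6167 -0.2952  0.0529] phi 91.11 tilt [-0.0102  0.0036] gap 0.0145 F [ 0.4  0.1 -1.2]
[[0.031, -0.007, -0.0], [0.031, -0.007, -0.0], [0.031, -0.007, -0.0]]
yaw 0.002 k 3
```

Request:
jog_arm(delta_pos=[[0.026, -0.008, 0], [0.03, -0.008, 0], [0.024, -0.005, 0], [0, 0, 0], [0, 0, 0]], yaw=[0, 0, 0, 0, 0], fingers=[1, 1, 1, 1, 1])

```text
t: 20.5
tcp_pos: [0.6184, -0.3013, 0.0217]
ee_rot: [2.828, 1.563, 2.85]
contact_force: [-1.3, -0.2, 0.1]
finger_gap: 0.0147
```

```bash
python3 - <<'E'
from h import *
plan(.616,-.303,.012,90,n=1)
E
```

```text
t 20.5 p [ 0.6184 -0.3013  0.0217] phi 91.30 tilt [-0.0075  0.0022] gap 0.0147 F [-1.3 -0.2  0.1]
[[0.024, -0.004, -0.006]]
yaw 0.0072 k 1
```

Release here (about 12 mm above the bowl floor, after lowering a bit), open only modestly, rise.

Request:
jog_arm(delta_pos=[[0.016, -0.003, -0.004], [0, 0, 0], [0, 0, 0], [0, 0, 0], [0, 0, 0]], yaw=[0, 0, 0, 0, 0], fingers=[1, 1, 0.4, 0.4, 0.4])

```text
t: 21.0
tcp_pos: [0.6176, -0.3035, 0.0166]
ee_rot: [2.999, 1.566, 3.021]
contact_force: [0.8, 0.3, 0.9]
finger_gap: 0.0252
```

Request:
jog_arm(delta_pos=[[-0.04, 0, 0], [-0.08, 0, 0], [-0.1, 0, 0], [-0.08, 0.03, 0], [-0.02, 0.08, -0.03]], yaw=[0, 0, 0, 0, 0], fingers=[0.4, 0.4, 0, -0.2, -0.2])

```text
t: 21.5
tcp_pos: [0.6055, -0.2624, 0.1525]
ee_rot: [-3.099, 1.566, -3.08]
contact_force: [0.8, 0.6, -0.3]
finger_gap: 0.0509
```

```bash
python3 - <<'E'
from h import *
plan(.48,-.012,.12,87)
snap('side','s15');snap('wrist','w15')
a=load('w15')[0];b=load('s15')[0][:,120:420]
cv2.imwrite('pics/c15.png',np.hstack([a,b])[:,:800][...,::-1])
E
```

```text
t 21.5 p [ 0.6055 -0.2624  0.1525] phi 91.07 tilt [-0.0043 -0.0003] gap 0.0509 F [ 0.8  0.6 -0.3]
[[0.012, 0.09, -0.043], [0.012, 0.09, -0.044], [0.012, 0.089, -0.045], [0.012, 0.089, -0.046], [0.012, 0.088, -0.047]]
[[0.012, 0.088, -0.048], [0.012, 0.087, -0.049]]
yaw 0.0032 k 7
```

View pics/c15.png

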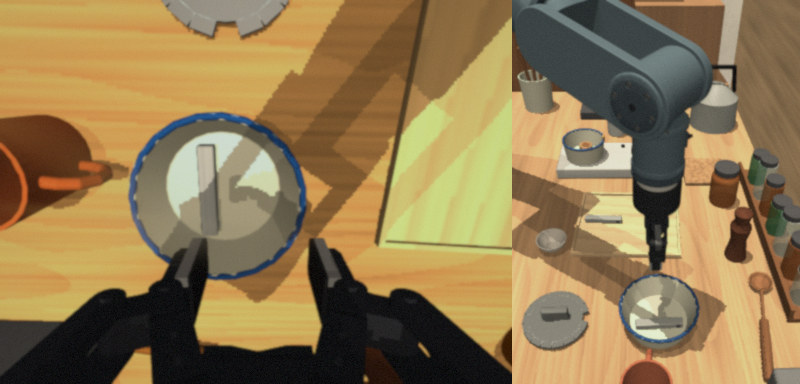

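Clip one is in the loose bowl. Back to clip B.

Request:
jog_arm(delta_pos=[[0.005, 0.09, -0.043], [0.01, 0.09, -0.044], [0.012, 0.089, -0.045], [0.012, 0.089, -0.046], [0.012, 0.088, -0.047]], yaw=[0.003, 0.003, 0.003, 0.003, 0.003], fingers=[-0.2, -0.2, -0.2, -0.2, -0.2])

```text
t: 22.1
tcp_pos: [0.5133, -0.0794, 0.1352]
ee_rot: [-1.606, 1.569, -1.636]
contact_force: [0.5, 0.8, -0.1]
finger_gap: 0.051
```

Request:
jog_arm(delta_pos=[[0.012, 0.085, -0.048], [0.012, 0.05, -0.03], [0, 0, 0]], yaw=[0.003, 0.003, 0], fingers=[-0.2, -0.2, -0.2])

```text
t: 22.4
tcp_pos: [0.4801, -0.0191, 0.1258]
ee_rot: [-2.415, 1.569, -2.462]
contact_force: [-0.1, 0.0, -0.1]
finger_gap: 0.0511
```

```bash
python3 - <<'E'
from h import *
plan(.493,-.011,.06,87.5,n=3)
snap('side','s16');snap('wrist','w16')
a=load('w16')[0];b=load('s16')[0][:,120:420]
cv2.imwrite('pics/c16.png',np.hstack([a,b])[:,:800][...,::-1])
E
```

```text
t 22.4 p [ 0.4801 -0.0191  0.1258] phi 87.31 tilt [-0.0012 -0.001 ] gap 0.0511 F [-0.1  0.  -0.1]
[[0.055, 0.007, 0.01], [0.055, 0.007, 0.01], [0.055, 0.007, 0.01]]
yaw -0.0003 k 3
```

View pics/c16.png

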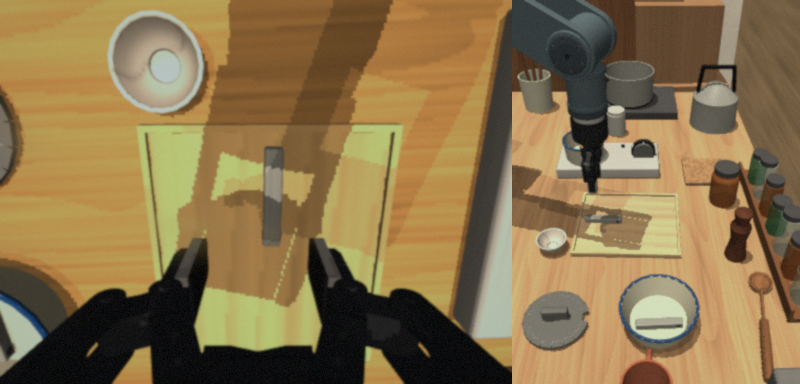

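```bash
python3 - <<'E'
from h import *
bar('w16',(250,135,300,255))
plan(.493,-.010,.06,87.5,n=3)
E
```

```text
w16 [ 0.4915 -0.0081  0.02  ] ang 176.1 L,W [np.float64(0.0144), np.float64(0.0881)] [ 264  148   19   97 1552]
t 22.5 p [ 0.4825 -0.0215  0.1269] phi 87.24 tilt [ 0.0018 -0.0026] gap 0.0513 F [ 0.5 -0.1 -0.2]
[[0.056, 0.01, 0.008], [0.056, 0.01, 0.008], [0.056, 0.01, 0.008]]
yaw -0.0005 k 3
```

Request:
jog_arm(delta_pos=[[0.05, 0.011, 0.008], [0.055, 0.011, 0.008], [0.055, 0.009, 0.008], [0.01, 0, 0], [0, 0, 0]], yaw=[0.001, 0.001, 0.001, 0, 0], fingers=[-0.2, -0.2, -0.2, -0.2, -0.2])

```text
t: 23.0
tcp_pos: [0.5014, -0.0173, 0.0615]
ee_rot: [-0.474, 1.556, -0.536]
contact_force: [0.5, -0.0, 0.2]
finger_gap: 0.0512
```

```bash
python3 - <<'E'
from h import *
plan(.493,-.010,.011,86.8,n=3)
snap('wrist','w17');bar('w17',(200,100,320,330))
E
```

```text
t 23.0 p [ 0.5014 -0.0173  0.0615] phi 86.43 tilt [ 0.0126 -0.0075] gap 0.0512 F [ 0.5 -0.   0.2]
[[0.042, 0.006, -0.008], [0.042, 0.006, -0.008], [0.042, 0.006, -0.008]]
yaw -0.0007 k 3
w17 [ 0.4917 -0.0077  0.02  ] ang 176.1 L,W [np.float64(0.0143), np.float64(0.0889)] [ 259  133   26  131 2958]
```

View pics/w17.png

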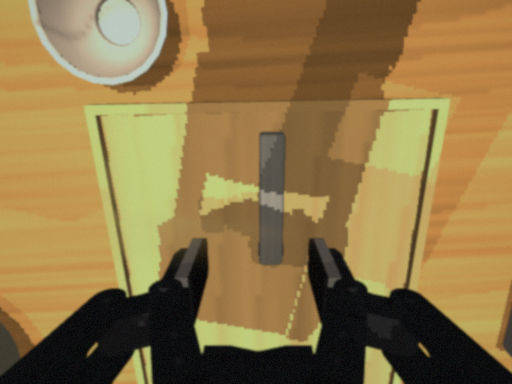

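Request:
jog_arm(delta_pos=[[0.04, 0.008, -0.008], [0.04, 0.008, -0.008], [0.04, 0.005, -0.008], [0, 0, 0], [0, 0, 0]], yaw=[0, 0, 0, 0, 0], fingers=[-0.2, -0.2, 0, 0.1, 0.1])

```text
t: 23.55
tcp_pos: [0.4993, -0.0128, 0.0193]
ee_rot: [-0.372, 1.544, -0.437]
contact_force: [-0.0, 0.3, -0.5]
finger_gap: 0.0383
```

```bash
python3 - <<'E'
from h import *
plan(.492,-.009,.0095,86.3,n=1)
E
```

```text
t 23.6 p [ 0.4993 -0.0128  0.0193] phi 86.29 tilt [ 0.0243 -0.0113] gap 0.0383 F [-0.   0.3 -0.5]
[[0.024, 0.009, -0.019]]
yaw -0.0 k 1
```

Request:
jog_arm(delta_pos=[[0.015, 0.006, -0.011], [0.014, 0.004, -0.009], [0, 0, 0], [0, 0, 0], [0, 0, 0]], yaw=[0, 0, 0, 0, 0], fingers=[0.1, 0.1, 0.1, 1, 1])

```text
t: 24.05
tcp_pos: [0.494, -0.0093, 0.0102]
ee_rot: [-0.345, 1.538, -0.41]
contact_force: [0.1, -0.5, -0.6]
finger_gap: 0.0139
```

```bash
python3 - <<'E'
from h import *
plan(.492,-.009,.0095,86.3,n=1)
E
```

```text
t 24.1 p [ 0.494  -0.0093  0.0102] phi 86.28 tilt [ 0.0296 -0.0129] gap 0.0139 F [ 0.1 -0.5 -0.6]
[[0.001, 0.0, -0.005]]
yaw -0.0001 k 1
```

Request:
jog_arm(delta_pos=[[0, 0, 0], [-0.04, 0, 0], [-0.08, 0, 0], [-0.08, 0, 0], [-0.06, -0.02, 0.01]], yaw=[0, 0, 0, 0, 0], fingers=[1, 1, 1, 1, 1])

```text
t: 24.55
tcp_pos: [0.4905, -0.0148, 0.1133]
ee_rot: [-0.409, 1.549, -0.473]
contact_force: [0.7, 0.1, -1.4]
finger_gap: 0.0142
```

```bash
python3 - <<'E'
from h import *
plan(.614,-.262,.14,90)
E
```

```text
t 24.6 p [ 0.4905 -0.0148  0.1133] phi 86.32 tilt [ 0.0196 -0.01  ] gap 0.0142 F [ 0.7  0.1 -1.4]
[[-0.008, -0.085, 0.05], [-0.008, -0.086, 0.049], [-0.008, -0.086, 0.048], [-0.008, -0.087, 0.047], [-0.008, -0.087, 0.047]]
[[-0.008, -0.088, 0.046], [-0.008, -0.088, 0.045]]
yaw -0.0029 k 7
```

Request:
jog_arm(delta_pos=[[-0.012, -0.08, 0.05], [-0.012, -0.086, 0.049], [-0.01, -0.086, 0.048], [-0.01, -0.087, 0.047], [-0.01, -0.087, 0.047]], yaw=[-0.003, -0.003, -0.003, -0.003, -0.003], fingers=[1, 1, 1, 1, 1])

```text
t: 25.05
tcp_pos: [0.5827, -0.1912, 0.1445]
ee_rot: [-0.393, 1.542, -0.401]
contact_force: [0.6, 0.1, -0.3]
finger_gap: 0.0144
```

Request:
jog_arm(delta_pos=[[0, -0.088, 0.046], [0, -0.05, 0.03], [0, 0, 0]], yaw=[-0.003, -0.003, 0], fingers=[1, 1, 1])

```text
t: 25.35
tcp_pos: [0.6155, -0.2546, 0.1467]
ee_rot: [-0.455, 1.539, -0.448]
contact_force: [-0.9, 0.2, -0.8]
finger_gap: 0.0139
```

```bash
python3 - <<'E'
from h import *
plan(.616,-.274,.05,90,n=4)
snap('wrist','w18');snap('side','s18')
a=load('w18')[0];b=load('s18')[0][:,120:420]
cv2.imwrite('pics/c18.png',np.hstack([a,b])[:,:800][...,::-1])
rim('w18',(120,70,330,280),.05)
E
```

```text
t 25.4 p [ 0.6155 -0.2546  0.1467] phi 90.40 tilt [ 0.029 -0.014] gap 0.0139 F [-0.9  0.2 -0.8]
[[0.061, -0.011, -0.002], [0.061, -0.011, -0.002], [0.061, -0.011, -0.001], [0.061, -0.011, -0.001]]
yaw 0.0006 k 4
w18 rim 1996 [ 0.6155 -0.289   0.0724]
```

View pics/c18.png

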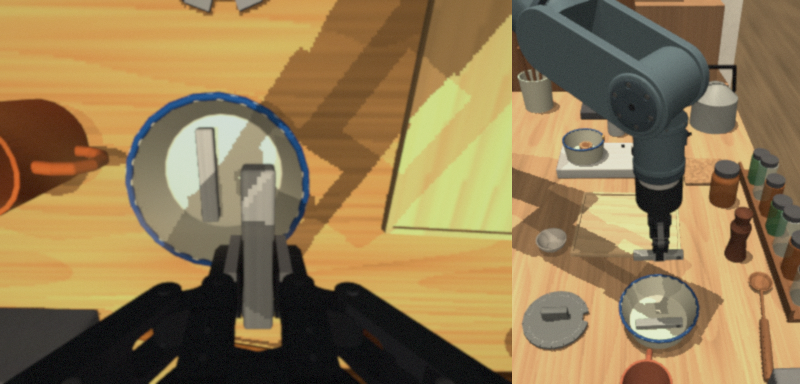

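Request:
jog_arm(delta_pos=[[0.05, -0.011, 0], [0.061, -0.011, 0], [0.061, -0.011, 0], [0.05, -0.006, 0], [0, 0, 0]], yaw=[0, 0, 0, 0, 0], fingers=[1, 1, 1, 1, 1])

```text
t: 25.95
tcp_pos: [0.6148, -0.2609, 0.0552]
ee_rot: [-0.357, 1.544, -0.343]
contact_force: [-1.0, 0.3, -1.4]
finger_gap: 0.014
```

```bash
python3 - <<'E'
from h import *
plan(.616,-.273,.018,90,n=3)
E
```

```text
t 25.9 p [ 0.6148 -0.2609  0.0552] phi 90.77 tilt [ 0.0251 -0.009 ] gap 0.0140 F [-1.   0.3 -1.4]
[[0.031, -0.01, 0.0], [0.031, -0.01, 0.0], [0.031, -0.01, 0.0]]
yaw 0.0014 k 3
```

Request:
jog_arm(delta_pos=[[0.015, -0.013, 0], [0.03, -0.013, 0], [0.03, -0.009, 0], [0.02, 0, 0], [0, 0, 0]], yaw=[0, 0, 0, 0, 0], fingers=[1, 1, 1, 1, 1])

```text
t: 26.45
tcp_pos: [0.6172, -0.2746, 0.0177]
ee_rot: [-0.372, 1.541, -0.356]
contact_force: [-0.4, 0.3, 0.4]
finger_gap: 0.0142
```

```bash
python3 - <<'E'
from h import *
plan(.616,-.273,.018,90,n=1)
E
```

```text
t 26.4 p [ 0.6172 -0.2746  0.0177] phi 90.90 tilt [ 0.0277 -0.0103] gap 0.0142 F [-0.4  0.3  0.4]
[[-0.001, 0.004, -0.003]]
yaw 0.005 k 1
```

Request:
jog_arm(delta_pos=[[-0.012, 0.006, -0.003], [0, 0, 0], [0, 0, 0], [0, 0, 0], [0, 0, 0]], yaw=[0, 0, 0, 0, 0], fingers=[1, 1, 0.4, 0.4, 0.4])

```text
t: 26.95
tcp_pos: [0.6169, -0.2725, 0.0247]
ee_rot: [-0.39, 1.538, -0.374]
contact_force: [0.9, 0.6, -0.4]
finger_gap: 0.0256
```

Request:
jog_arm(delta_pos=[[-0.04, 0, 0], [-0.08, 0, 0], [-0.1, 0, 0], [-0.1, 0, -0.05], [-0.1, 0, -0.05]], yaw=[0, 0, 0, 0, 0], fingers=[0.4, 0.4, 0, -0.2, -0.2])

```text
t: 27.45
tcp_pos: [0.5692, -0.2689, 0.1941]
ee_rot: [-0.28, 1.548, -0.262]
contact_force: [-0.0, -0.3, -0.0]
finger_gap: 0.0517
```

Request:
jog_arm(delta_pos=[[0, 0, -0.1], [0, 0, -0.1], [0, 0, -0.1], [0, 0, 0]], yaw=[0, 0, 0, 0], fingers=[-0.2, -0.2, -0.2, -0.2])

```text
t: 27.85
tcp_pos: [0.4484, -0.2738, 0.2054]
ee_rot: [-0.514, 1.527, -0.495]
contact_force: [-0.2, 0.2, -0.2]
finger_gap: 0.0511
```

```bash
python3 - <<'E'
from h import *
plan(.418,-.292,.12,90)
snap('wrist','w19');snap('side','s19');snap('scene','c19')
a=load('w19')[0];b=load('s19')[0][:,120:420]
cv2.imwrite('pics/cc19.png',np.hstack([a,b])[:,:800][...,::-1])
E
```

```text
t 27.9 p [ 0.4484 -0.2738  0.2054] phi 91.06 tilt [ 0.0383 -0.0207] gap 0.0511 F [-0.2  0.2 -0.2]
[[0.07, -0.013, -0.028], [0.07, -0.013, -0.028], [0.07, -0.014, -0.028]]
yaw 0.002 k 3
```

View pics/cc19.png

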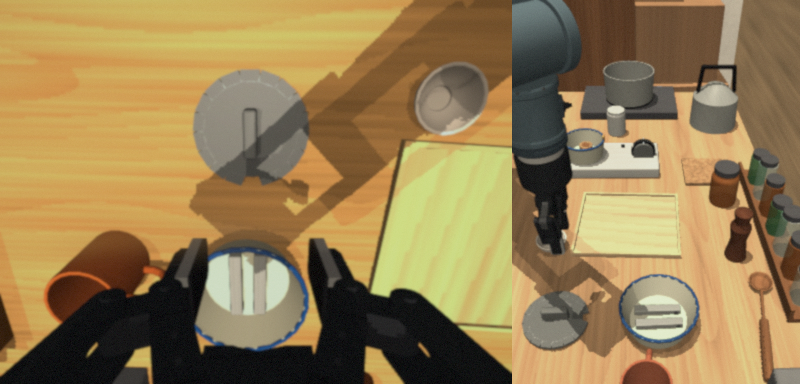

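```bash
python3 - <<'E'
from h import *
im,K,T=load('w19')
c=cv2.resize(im[60:195,180:320],None,fx=4.2,fy=4.2,interpolation=cv2.INTER_CUBIC)
im2,K2,T2=load('side0')
d=cv2.resize(im2[285:355,125:205],None,fx=4.2,fy=4.2,interpolation=cv2.INTER_CUBIC)
o=np.zeros((max(c.shape[0],d.shape[0]),c.shape[1]+d.shape[1]-0,3),np.uint8);o[:c.shape[0],:c.shape[1]]=c;o[:d.shape[0],c.shape[1]:]=d
cv2.imwrite('pics/lz.png',o[:,:800][:,:,::-1]);print(c.shape,d.shape)
E
```

```text
(567, 588, 3) (294, 336, 3)
```

View pics/lz.png

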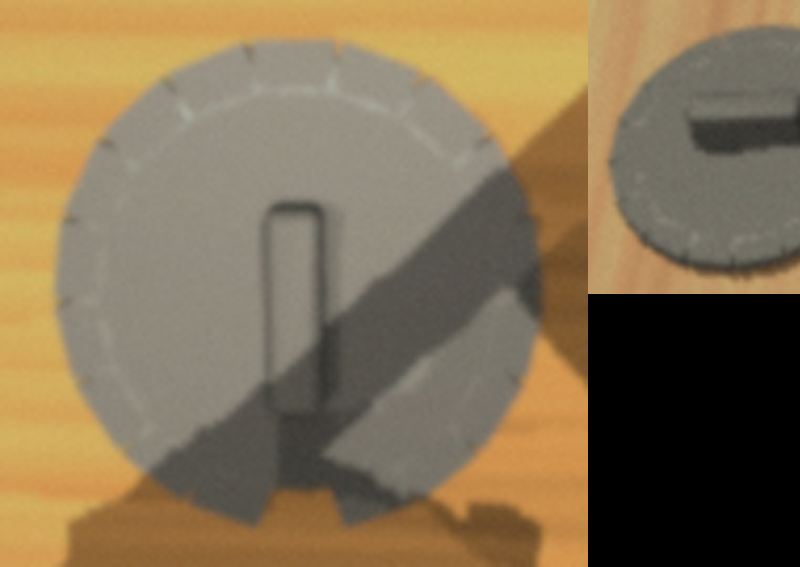

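```bash
python3 - <<'E'
from h import *
im,K,T=load('w19')
P=lambda u,v,z: ray(180+u/4.2,60+v/4.2,K,T,z)
ed=np.array([P(u,v,.012) for u,v in [(57,270),(62,220),(105,140),(170,78),(250,42),(335,42),(425,78),(490,140),(535,215),(541,300),(520,375),(470,450),(150,468),(85,385)]])
print('circ',np.round(circ(ed),4))
h0=(P(270,212,.038)+P(320,212,.038))/2;h1=(P(272,408,.038)+P(322,408,.038))/2
print('handle',np.round((h0+h1)/2,4),np.round(np.linalg.norm(h1-h0),4),np.degrees(np.arctan2(*(h1-h0)[[1,0]])))
n=P(303,492,.012);c=circ(ed);print('notch',np.round(n,4),np.hypot(n[0]-c[0],n[1]-c[1]),np.degrees(np.arctan2(n[1]-c[1],n[0]-c[0])))
n=(P(260,522,.012)+P(345,522,.012))/2;print('notch',np.round(n,4),np.hypot(n[0]-c[0],n[1]-c[1]),np.degrees(np.arctan2(n[1]-c[1],n[0]-c[0])))
# side view handle
im,K,T=load('s19')
hsv=cv2.cvtColor(im,cv2.COLOR_RGB2HSV)
im,K,T=load('side0')
Q=lambda u,v,z: ray(120+u/4,270+v/4,K,T,z)
a=(Q(113,162,.038));b=Q(222,152,.038);print('side handle top',np.round(a,4),np.round(b,4))
E
```

```text
circ [ 0.4179 -0.2852  0.0618]
handle [ 0.4175 -0.2847  0.038 ] 0.0466 1.1771033751869249
notch [ 0.4707 -0.2834  0.012 ] 0.05289680540321178 1.98001555445664
notch [ 0.4794 -0.2834  0.012 ] 0.061519034678220265 1.6647498352988974
side handle top [ 0.3922 -0.2905  0.038 ] [ 0.4424 -0.286   0.038 ]
```

```bash
python3 - <<'E'
from h import *
plan(.418,-.2865,.09,91.5,n=4)
E
```

```text
t 28.0 p [ 0.4529 -0.2752  0.2064] phi 91.12 tilt [ 0.0423 -0.0228] gap 0.0512 F [1.  0.1 1.1]
[[0.072, -0.005, -0.025], [0.072, -0.005, -0.025], [0.072, -0.005, -0.025], [0.072, -0.005, -0.025]]
yaw -0.0005 k 4
```

Request:
jog_arm(delta_pos=[[0.072, -0.005, -0.025], [0.072, -0.005, -0.025], [0.072, -0.005, -0.025], [0.06, -0.005, -0.02], [0, 0, 0]], yaw=[0, 0, 0, 0, 0], fingers=[-0.2, -0.2, -0.2, -0.2, -0.2])

```text
t: 28.5
tcp_pos: [0.4275, -0.2898, 0.0956]
ee_rot: [-0.545, 1.512, -0.519]
contact_force: [-0.2, 0.9, 0.1]
finger_gap: 0.0514
```

Request:
jog_arm(delta_pos=[[0, 0, 0]], yaw=[0], fingers=[-0.2])

```text
t: 28.6
tcp_pos: [0.4286, -0.2901, 0.0961]
ee_rot: [-0.541, 1.512, -0.516]
contact_force: [0.5, -0.2, 0.3]
finger_gap: 0.0513
```

```bash
python3 - <<'E'
from h import *
plan(.418,-.2865,.04,91.5,n=3)
snap('wrist','w20')
E
```

```text
t 28.6 p [ 0.4286 -0.2901  0.0961] phi 91.42 tilt [ 0.0513 -0.0291] gap 0.0513 F [ 0.5 -0.2  0.3]
[[0.046, 0.005, -0.011], [0.046, 0.005, -0.011], [0.046, 0.005, -0.011]]
yaw -0.0002 k 3
```

View pics/w20.png

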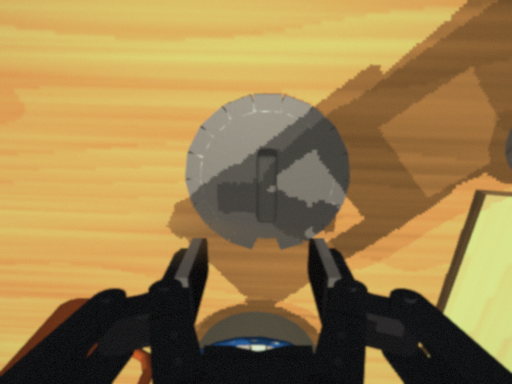

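Request:
jog_arm(delta_pos=[[-0.05, 0.003, -0.012], [-0.05, 0.002, -0.01], [-0.05, 0.002, -0.01], [0, 0, 0], [0, 0, 0]], yaw=[0, 0, 0, 0, 0], fingers=[-0.2, -0.2, -0.2, -0.2, -0.2])

```text
t: 29.15
tcp_pos: [0.4179, -0.2877, 0.1645]
ee_rot: [-0.584, 1.501, -0.555]
contact_force: [-0.7, 0.3, -0.1]
finger_gap: 0.0512
```

```bash
python3 - <<'E'
from h import *
plan(.418,-.2865,.04,91.5,n=3)
E
```

```text
t 29.1 p [ 0.4179 -0.2877  0.1645] phi 91.61 tilt [ 0.0591 -0.0366] gap 0.0512 F [-0.7  0.3 -0.1]
[[0.103, 0.005, -0.006], [0.103, 0.005, -0.006], [0.103, 0.005, -0.006]]
yaw 0.0002 k 3
```

```bash
python3 - <<'E'
from h import *
s=env.observe();print(s['joint_pos'].round(4),s['joint_pos'][[1,2,4]].sum()-np.pi)
b=np.arctan2(-.288,.418);p=s['tcp_pos'];plan(p[0]+.06*np.cos(b),p[1]+.06*np.sin(b),p[2],n=2)
E
```

```text
[-0.8503  0.0536  1.8929  0.0224  1.1285 -2.4592] -0.06648917216226824
t 29.1 p [ 0.4179 -0.2877  0.1645] phi 91.61 tilt [ 0.0591 -0.0366] gap 0.0512 F [-0.7  0.3 -0.1]
[[0.005, -0.044, 0.06], [0.005, -0.044, 0.06]]
yaw -0.0 k 2
```

Request:
jog_arm(delta_pos=[[0.005, -0.044, 0.06], [0.005, -0.044, 0.06], [0, 0, 0], [0, 0, 0]], yaw=[0, 0, 0, 0], fingers=[-0.2, -0.2, -0.2, -0.2])

```text
t: 29.55
tcp_pos: [0.4697, -0.3216, 0.1635]
ee_rot: [-0.58, 1.501, -0.549]
contact_force: [1.1, -0.3, -0.1]
finger_gap: 0.0514
```

```bash
python3 - <<'E'
from h import *
s=env.observe();print(s['joint_pos'].round(4),s['joint_pos'][[1,2,4]].sum()-np.pi)
b=np.arctan2(-.288,.418);p=s['tcp_pos'];plan(p[0]-.06*np.cos(b),p[1]-.06*np.sin(b),p[2],n=10)
E
```

```text
[-0.8195  0.1913  1.7411  0.0203  1.1424 -2.4285] -0.06678882370036998
t 29.6 p [ 0.4697 -0.3216  0.1635] phi 91.68 tilt [ 0.0591 -0.0362] gap 0.0514 F [ 1.1 -0.3 -0.1]
[[-0.001, 0.009, -0.012], [-0.001, 0.009, -0.012], [-0.001, 0.009, -0.012], [-0.001, 0.009, -0.012], [-0.001, 0.009, -0.012]]
[[-0.001, 0.009, -0.012], [-0.001, 0.009, -0.012], [-0.001, 0.009, -0.012], [-0.001, 0.009, -0.012], [-0.001, 0.009, -0.012]]
yaw -0.0 k 10
```

Request:
jog_arm(delta_pos=[[0.05, 0, 0.005], [0.05, 0, 0.005], [0.05, 0, 0.005], [0, 0, 0], [0, 0, 0]], yaw=[0, 0, 0, 0, 0], fingers=[-0.2, -0.2, -0.2, -0.2, -0.2])

```text
t: 30.05
tcp_pos: [0.4774, -0.3208, 0.1012]
ee_rot: [-0.569, 1.505, -0.537]
contact_force: [0.6, -0.6, -0.2]
finger_gap: 0.0513
```

```bash
python3 - <<'E'
from h import *
s=env.observe();print(s['joint_pos'].round(4),s['joint_pos'][[1,2,4]].sum()-np.pi)
plan(.44,-.30,.16)
E
```

```text
[-0.808   0.2893  1.763   0.0207  1.0256 -2.4203] -0.06373527540457413
t 30.1 p [ 0.4774 -0.3208  0.1012] phi 91.73 tilt [ 0.0569 -0.0339] gap 0.0513 F [ 0.6 -0.6 -0.2]
[[-0.077, 0.025, -0.042], [-0.077, 0.025, -0.042]]
yaw -0.0 k 2
```

Request:
jog_arm(delta_pos=[[-0.05, 0, 0], [-0.05, 0, 0], [-0.05, 0, 0], [0, 0, 0], [0, 0, 0]], yaw=[0, 0, 0, 0, 0], fingers=[-0.2, -0.2, -0.2, -0.2, -0.2])

```text
t: 30.55
tcp_pos: [0.473, -0.3181, 0.1665]
ee_rot: [-0.579, 1.503, -0.547]
contact_force: [0.6, 0.2, -0.7]
finger_gap: 0.0513
```

```bash
python3 - <<'E'
from h import *
s=env.observe();print(s['joint_pos'].round(4),s['joint_pos'][[1,2,4]].sum()-np.pi)
plan(.44,-.30,.16)
E
```

```text
[-0.8104  0.1901  1.7357  0.0194  1.1499 -2.42  ] -0.0658185849147368
t 30.6 p [ 0.473  -0.3181  0.1665] phi 91.74 tilt [ 0.0582 -0.0355] gap 0.0513 F [ 0.6  0.2 -0.7]
[[0.01, 0.048, -0.082]]
yaw -0.0 k 1
```

Request:
jog_arm(delta_pos=[[0.008, 0, 0.115], [0.008, 0, 0.12], [0.008, 0, 0.12], [0.008, 0, 0.12], [0, 0, 0]], yaw=[0, 0, 0, 0, 0], fingers=[-0.2, -0.2, -0.2, -0.2, -0.2])

```text
t: 31.05
tcp_pos: [0.6658, -0.3111, 0.1578]
ee_rot: [-0.574, 1.51, -0.547]
contact_force: [-0.6, 0.2, -0.4]
finger_gap: 0.0511
```

```bash
python3 - <<'E'
from h import *
s=env.observe();print(s['joint_pos'].round(4),s['joint_pos'][[1,2,4]].sum()-np.pi)
plan(.45,-.29,.16,n=10)
E
```

```text
[-0.5994  0.5496  1.273   0.0033  1.2582 -2.1983] -0.06084352530420922
t 31.1 p [ 0.6658 -0.3111  0.1578] phi 91.51 tilt [ 0.052  -0.0317] gap 0.0511 F [-0.6  0.2 -0.4]
[[-0.004, 0.007, -0.054], [-0.004, 0.007, -0.054], [-0.004, 0.007, -0.054], [-0.004, 0.007, -0.054], [-0.004, 0.007, -0.054]]
[[-0.004, 0.007, -0.054], [-0.004, 0.007, -0.054], [-0.004, 0.007, -0.054], [-0.004, 0.007, -0.054], [-0.004, 0.007, -0.054]]
yaw -0.0 k 10
```

Request:
jog_arm(delta_pos=[[0, 0.005, -0.054], [0, 0.005, -0.054], [0, 0.005, -0.054], [0, 0.005, -0.054], [0, 0.005, -0.054]], yaw=[0, 0, 0, 0, 0], fingers=[-0.2, -0.2, -0.2, -0.2, -0.2])

```text
t: 31.55
tcp_pos: [0.5534, -0.301, 0.144]
ee_rot: [-0.566, 1.519, -0.534]
contact_force: [-0.4, 0.6, 0.5]
finger_gap: 0.0515
```

Request:
jog_arm(delta_pos=[[0, 0.005, -0.054], [0, 0.005, -0.054], [0, 0.005, -0.054], [0, 0.005, -0.054], [0, 0, 0]], yaw=[0, 0, 0, 0, 0], fingers=[-0.2, -0.2, -0.2, -0.2, -0.2])

```text
t: 32.05
tcp_pos: [0.456, -0.2924, 0.1353]
ee_rot: [-0.546, 1.528, -0.517]
contact_force: [0.8, 0.3, -0.6]
finger_gap: 0.0512
```

```bash
python3 - <<'E'
from h import *
s=env.observe();print(s['joint_pos'].round(4),s['joint_pos'][[1,2,4]].sum()-np.pi)
plan(.418,-.2865,.05,n=4)
E
```

```text
[-0.7964  0.1868  1.809   0.0132  1.1049 -2.4022] -0.0409343796644146
t 32.0 p [ 0.456  -0.2924  0.1353] phi 91.66 tilt [ 0.037  -0.0211] gap 0.0512 F [ 0.8  0.3 -0.6]
[[0.052, 0.006, -0.026], [0.052, 0.006, -0.026], [0.052, 0.006, -0.026], [0.052, 0.006, -0.026]]
yaw -0.0 k 4
```

Request:
jog_arm(delta_pos=[[0, 0, 0.115], [0, 0, 0.12], [0, 0, 0.12], [0, 0, 0.12], [0, 0, 0]], yaw=[0, 0, 0, 0, 0], fingers=[-0.2, -0.2, -0.2, -0.2, -0.2])

```text
t: 32.55
tcp_pos: [0.6497, -0.2858, 0.1376]
ee_rot: [-0.512, 1.533, -0.489]
contact_force: [-1.5, -0.9, 0.3]
finger_gap: 0.0513
```

Request:
jog_arm(delta_pos=[[-0.005, 0.005, -0.054], [-0.005, 0.005, -0.054], [-0.005, 0.005, -0.054], [-0.005, 0.005, -0.054], [-0.005, 0.005, -0.054]], yaw=[0, 0, 0, 0, 0], fingers=[-0.2, -0.2, -0.2, -0.2, -0.2])

```text
t: 33.05
tcp_pos: [0.5402, -0.2757, 0.1389]
ee_rot: [-0.49, 1.536, -0.463]
contact_force: [0.0, 0.3, -0.1]
finger_gap: 0.0511
```

Request:
jog_arm(delta_pos=[[0, 0.005, -0.054], [0, 0.005, -0.054], [0, 0.005, -0.054], [0, 0.005, -0.054], [0, 0, 0]], yaw=[0, 0, 0, 0, 0], fingers=[-0.2, -0.2, -0.2, -0.2, -0.2])

```text
t: 33.55
tcp_pos: [0.4464, -0.2679, 0.1344]
ee_rot: [-0.48, 1.539, -0.456]
contact_force: [-0.1, -0.2, 0.6]
finger_gap: 0.0513
```

```bash
python3 - <<'E'
from h import *
s=env.observe();print(s['joint_pos'].round(4),s['joint_pos'][[1,2,4]].sum()-np.pi)
plan(.418,-.2865,.05,n=4)
E
```

```text
[-0.775   0.1505  1.8533  0.0111  1.1078 -2.3754] -0.030012336000631912
t 33.5 p [ 0.4464 -0.2679  0.1344] phi 91.41 tilt [ 0.0284 -0.0139] gap 0.0513 F [-0.1 -0.2  0.6]
[[0.052, -0.01, -0.02], [0.052, -0.01, -0.02], [0.052, -0.01, -0.02], [0.052, -0.01, -0.02]]
yaw -0.0 k 4
```

Request:
jog_arm(delta_pos=[[0.04, -0.01, -0.02], [0.05, -0.01, -0.02], [0.05, -0.01, -0.02], [0.04, -0.01, -0.016], [0, 0, 0]], yaw=[0, 0, 0, 0, 0], fingers=[-0.2, -0.2, -0.2, -0.2, -0.2])

```text
t: 34.05
tcp_pos: [0.4212, -0.2879, 0.0614]
ee_rot: [-0.513, 1.532, -0.49]
contact_force: [0.1, -0.5, -1.2]
finger_gap: 0.0511
```

Request:
jog_arm(delta_pos=[[0, 0, 0]], yaw=[0], fingers=[-0.2])

```text
t: 34.15
tcp_pos: [0.4218, -0.2881, 0.0616]
ee_rot: [-0.509, 1.531, -0.487]
contact_force: [-0.0, -0.0, 0.2]
finger_gap: 0.051
```

```bash
python3 - <<'E'
from h import *
plan(.418,-.2865,.02,91.5,n=3)
snap('wrist','w21')
E
```

```text
t 34.1 p [ 0.4218 -0.2881  0.0616] phi 91.28 tilt [ 0.0347 -0.0184] gap 0.0510 F [-0.  -0.   0.2]
[[0.034, 0.002, -0.004], [0.034, 0.002, -0.004], [0.034, 0.002, -0.004]]
yaw -0.0004 k 3
```

View pics/w21.png

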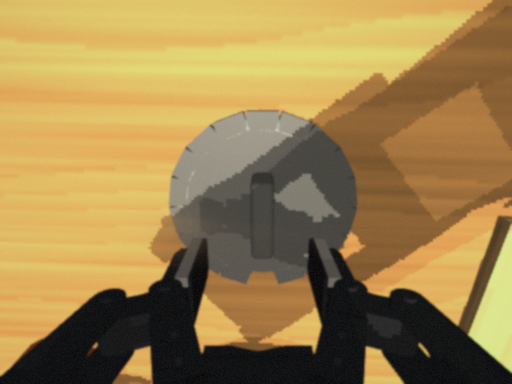

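```bash
python3 - <<'E'
from h import *
im,K,T=load('w21')
c=cv2.resize(im[160:300,190:340],None,fx=4,fy=4,interpolation=cv2.INTER_CUBIC);c=cv2.convertScaleAbs(c,alpha=1.6);cv2.imwrite('pics/w21z.png',c[...,::-1])
E
```

```text
(no output)
```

View pics/w21z.png

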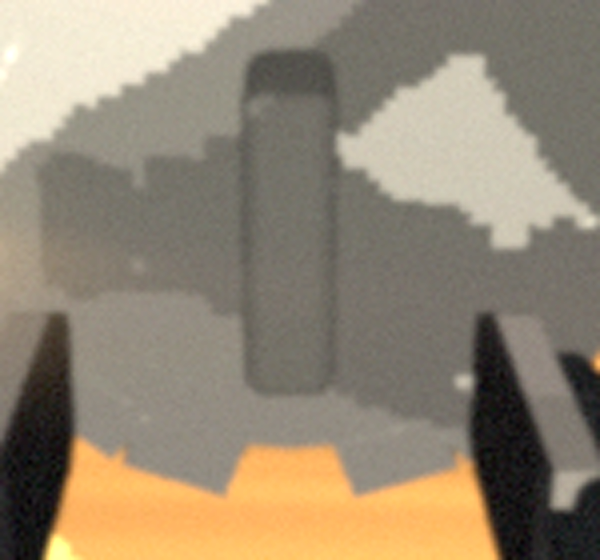

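```bash
python3 - <<'E'
from h import *
im,K,T=load('w21');P=lambda u,v,z: ray(190+u/4,160+v/4,K,T,z)
a,b=P(291,94,.038),P(289,392,.038);n=P(291.5,493,.012);n2=P(291.5,447,.012)
c=(a+b)/2;print(np.round(c,4),np.linalg.norm(b-a),np.degrees(np.arctan2(*(b-a)[[1,0]])),np.round(n,4),np.round(n2,4));
for q in (n,n2): print(np.degrees(np.arctan2(q[1]-c[1],q[0]-c[0])),np.hypot(*(q-c)[:2]))
plan(c[0],c[1]-.001,.02,91.5,n=3)
E
```

```text
[ 0.4175 -0.2855  0.038 ] 0.04861014718336208 1.2322651449270046 [ 0.4799 -0.2835  0.012 ] [ 0.4699 -0.2838  0.012 ]
1.755028070354438 0.0624698978807858
1.7838271832171921 0.05243729189542755
t 34.2 p [ 0.4218 -0.288   0.0617] phi 91.29 tilt [ 0.0347 -0.0185] gap 0.0514 F [ 0.1  0.7 -0.7]
[[0.035, 0.002, -0.005], [0.035, 0.002, -0.005], [0.035, 0.002, -0.005]]
yaw -0.0004 k 3
```

Request:
jog_arm(delta_pos=[[0.03, 0.003, -0.006], [0.035, 0.003, -0.006], [0.03, 0, -0.004], [0, 0, 0], [0, 0, 0]], yaw=[0, 0, 0, 0, 0], fingers=[-0.2, -0.2, -0.2, -0.2, -0.2])

```text
t: 34.7
tcp_pos: [0.4194, -0.2874, 0.0237]
ee_rot: [-0.551, 1.526, -0.526]
contact_force: [0.1, -0.2, 0.2]
finger_gap: 0.0512
```

```bash
python3 - <<'E'
from h import *
plan(.4175,-.2865,.019,91.5,n=1)
E
```

```text
t 34.7 p [ 0.4194 -0.2874  0.0237] phi 91.38 tilt [ 0.0391 -0.0227] gap 0.0512 F [ 0.1 -0.2  0.2]
[[0.011, 0.003, -0.005]]
yaw -0.0007 k 1
```

Request:
jog_arm(delta_pos=[[0.011, 0.002, -0.005], [0, 0, 0], [0, 0, 0], [0, 0, 0], [0, 0, 0]], yaw=[0, 0, 0, 0, 0], fingers=[-0.2, 0.3, 1, 1, 1])

```text
t: 35.2
tcp_pos: [0.4182, -0.2872, 0.0205]
ee_rot: [-0.558, 1.524, -0.533]
contact_force: [-1.0, 1.2, 0.1]
finger_gap: 0.0124
```

Request:
jog_arm(delta_pos=[[0, 0, 0], [0, 0, 0]], yaw=[0, 0], fingers=[1, 1])

```text
t: 35.4
tcp_pos: [0.4182, -0.2872, 0.0205]
ee_rot: [-0.559, 1.524, -0.534]
contact_force: [-0.2, 0.1, -0.1]
finger_gap: 0.0129
```

```bash
python3 - <<'E'
from h import *
plan(.418,-.2865,.16,91.5,n=5)
snap('wrist','w22')
E
```

```text
t 35.4 p [ 0.4182 -0.2872  0.0205] phi 91.39 tilt [ 0.0404 -0.0239] gap 0.0129 F [-0.2  0.1 -0.1]
[[-0.07, -0.001, 0.003], [-0.07, -0.001, 0.003], [-0.07, -0.001, 0.003], [-0.07, -0.001, 0.003], [-0.07, -0.001, 0.003]]
yaw -0.0001 k 5
```

View pics/w22.png

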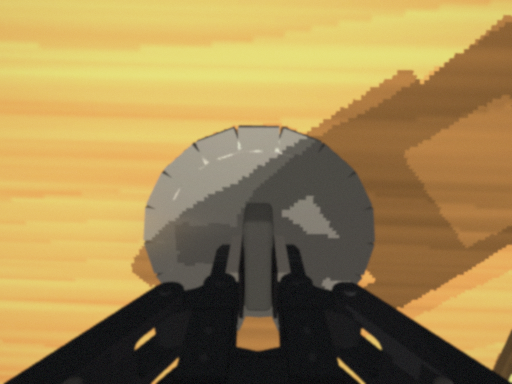

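Request:
jog_arm(delta_pos=[[-0.04, 0, 0], [-0.07, 0, 0], [-0.09, 0, 0], [-0.09, 0.03, 0], [-0.07, 0.07, 0]], yaw=[0, 0, 0, 0, 0], fingers=[1, 1, 1, 1, 1])

```text
t: 35.95
tcp_pos: [0.4086, -0.243, 0.1628]
ee_rot: [-0.497, 1.533, -0.476]
contact_force: [0.7, 0.1, -0.6]
finger_gap: 0.0125
```

```bash
python3 - <<'E'
from h import *
plan(.424,.19,.18,91.3)
E
```

```text
t 36.0 p [ 0.4086 -0.243   0.1628] phi 91.19 tilt [ 0.0332 -0.0171] gap 0.0125 F [ 0.7  0.1 -0.6]
[[-0.006, 0.108, 0.006], [-0.006, 0.108, 0.006], [-0.006, 0.108, 0.006], [-0.006, 0.108, 0.006], [-0.006, 0.108, 0.006]]
[[-0.006, 0.108, 0.006], [-0.006, 0.108, 0.006], [-0.006, 0.108, 0.006], [-0.006, 0.108, 0.006], [-0.006, 0.108, 0.006]]
yaw -0.0001 k 10
```

Request:
jog_arm(delta_pos=[[-0.01, 0.09, 0.006], [-0.01, 0.095, 0.006], [-0.006, 0.1, 0.006], [-0.006, 0.1, 0.006], [-0.006, 0.1, 0.006]], yaw=[0, 0, 0, 0, 0], fingers=[1, 1, 1, 1, 1])

```text
t: 36.45
tcp_pos: [0.4184, -0.0465, 0.1799]
ee_rot: [-0.546, 1.52, -0.532]
contact_force: [0.2, -0.1, -1.4]
finger_gap: 0.0126
```

Request:
jog_arm(delta_pos=[[-0.006, 0.1, 0.006], [-0.006, 0.1, 0.006], [-0.006, 0.1, 0.006], [-0.006, 0.1, 0.006], [-0.006, 0.09, 0.006]], yaw=[0, 0, 0, 0, 0], fingers=[1, 1, 1, 1, 1])

```text
t: 36.95
tcp_pos: [0.4259, 0.1583, 0.1875]
ee_rot: [-0.52, 1.517, -0.507]
contact_force: [0.9, -1.0, -1.8]
finger_gap: 0.0127
```

Request:
jog_arm(delta_pos=[[0, 0.04, 0], [0, 0, 0], [0, 0, 0]], yaw=[0, 0, 0], fingers=[1, 1, 1])

```text
t: 37.25
tcp_pos: [0.4247, 0.1792, 0.1866]
ee_rot: [-0.509, 1.517, -0.489]
contact_force: [-0.4, 0.0, -1.6]
finger_gap: 0.0122
```

```bash
python3 - <<'E'
from h import *
plan(.424,.24,.14,91.3)
snap('wrist','w23');snap('side','s23');snap('scene','c23')
a=load('w23')[0];b=load('s23')[0][60:252,120:340];c=load('c23')[0][90:282,300:]
r=np.vstack([b,cv2.resize(c,(220,192))]);cv2.imwrite('pics/cc23.png',np.hstack([a,r])[:,:800][...,::-1])
E
```

```text
t 37.2 p [0.4247 0.1792 0.1866] phi 91.15 tilt [ 0.0473 -0.0252] gap 0.0122 F [-0.4  0.  -1.6]
[[0.056, 0.078, -0.002], [0.056, 0.078, -0.002]]
yaw -0.0004 k 2
```

View pics/cc23.png

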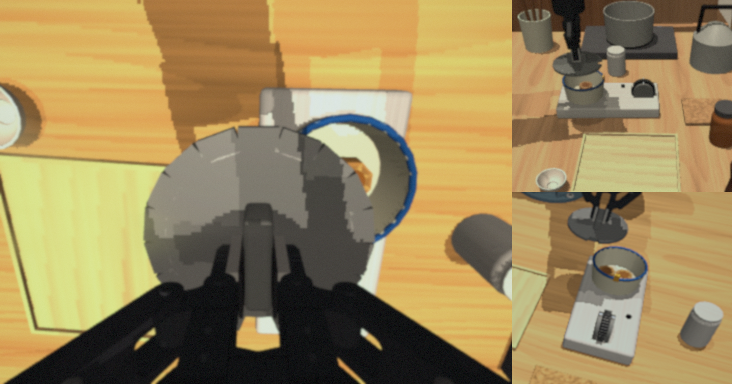

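```bash
python3 - <<'E'
from h import *
rim('w23',(300,105,425,245),.09)
rim('w11',(170,75,340,245),.09); rim('w7',(170,130,340,280),.09); rim('w10',(120,75,370,305),.09)
rim('scene0',(370,140,440,200),.09);rim('c11',(370,140,440,200),.09);rim('side0',(165,120,215,160),.09);rim('s11',(165,120,215,160),.09)
# key in fixed/wrist
for fn,box in [('w11',(320,140,345,185)),('w7',(315,190,345,230)),('w10',(345,185,380,235)),('scene0',(390,160,415,190)),('c11',(390,160,415,190))]:
    im,K,T=load(fn);hsv=cv2.cvtColor(im,cv2.COLOR_RGB2HSV);H,S,V=[hsv[...,i].astype(int) for i in range(3)]
    x0,y0,x1,y1=box;m=np.zeros(H.shape,bool);m[y0:y1,x0:x1]=((H>10)&(H<28)&(S>130))[y0:y1,x0:x1]
    for b in blobs(m,6): print(fn,'key',b[1],np.round(b[2],1),np.round(ray(*b[2],K,T,.096),4))
E
```

```text
w23 rim 1327 [0.4246 0.245  0.0567]
w11 rim 2281 [0.425  0.2461 0.0565]
w7 rim 1943 [0.4249 0.2465 0.0565]
w10 rim 5158 [0.425  0.2462 0.0564]
scene0 rim 153 [0.4272 0.2423 0.0566]
c11 rim 138 [0.427  0.2423 0.0565]
side0 rim 20 [0.4244 0.2381 0.056 ]
s11 rim 14 [0.4242 0.2378 0.0557]
w11 key [323 159  11  16 156] [328.1 166.3] [0.4817 0.246  0.096 ]
w7 key [321 204  11  17 151] [326.3 211.8] [0.4818 0.2462 0.096 ]
w10 key [352 196  21  28 477] [362.  209.5] [0.4817 0.2463 0.096 ]
scene0 key [398 173   5   7  26] [400.2 175.8] [0.4878 0.2429 0.096 ]
c11 key [390 164  25  15 164] [401.2 171.5] [0.4728 0.2428 0.096 ]
```

Request:
jog_arm(delta_pos=[[0.03, 0.05, 0], [0.03, 0.06, 0], [0.03, 0.05, 0], [0, 0, 0], [0, 0, 0]], yaw=[0.003, 0.003, 0, 0, 0], fingers=[1, 1, 1, 1, 1])

```text
t: 37.9
tcp_pos: [0.4291, 0.2374, 0.149]
ee_rot: [-0.479, 1.514, -0.491]
contact_force: [-0.3, -1.2, -1.1]
finger_gap: 0.0123
```

```bash
python3 - <<'E'
from h import *
plan(.426,.243,.135,90)
E
```

```text
t 37.9 p [0.4291 0.2374 0.149 ] phi 89.31 tilt [ 0.0501 -0.0268] gap 0.0123 F [-0.3 -1.2 -1.1]
[[0.034, 0.015, -0.01]]
yaw -0.0039 k 1
```

Request:
jog_arm(delta_pos=[[0.012, 0.007, -0.005], [0.014, 0.007, -0.005], [0, 0, 0], [0, 0, 0]], yaw=[-0.004, 0, 0, 0], fingers=[1, 1, 1, 1])

```text
t: 38.3
tcp_pos: [0.4265, 0.2404, 0.1386]
ee_rot: [-0.481, 1.512, -0.483]
contact_force: [-0.2, 0.3, -2.1]
finger_gap: 0.0125
```

```bash
python3 - <<'E'
from h import *
plan(.426,.243,.104,90)
snap('wrist','w24');snap('side','s24');snap('scene','c24')
z=lambda i:cv2.resize(i,None,fx=4,fy=4,interpolation=cv2.INTER_CUBIC)
b=z(load('s24')[0][110:190,150:250]);c=z(load('c24')[0][130:210,350:450])
cv2.imwrite('pics/cc24.png',np.hstack([b,c])[...,::-1])
E
```

```text
t 38.3 p [0.4265 0.2404 0.1386] phi 89.87 tilt [ 0.0518 -0.0271] gap 0.0125 F [-0.2  0.3 -2.1]
[[0.086, 0.009, -0.006]]
yaw -0.0007 k 1
```

View pics/cc24.png

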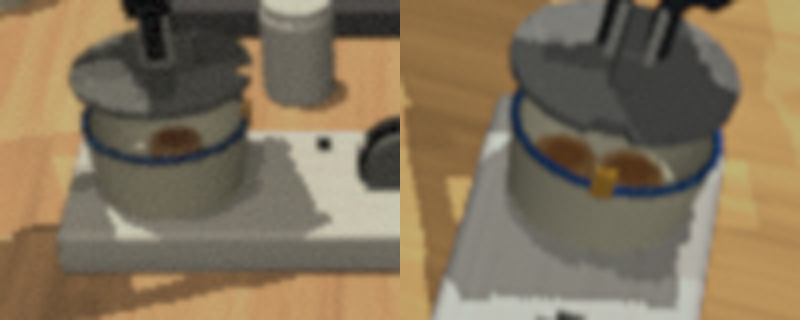

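View pics/w24.png

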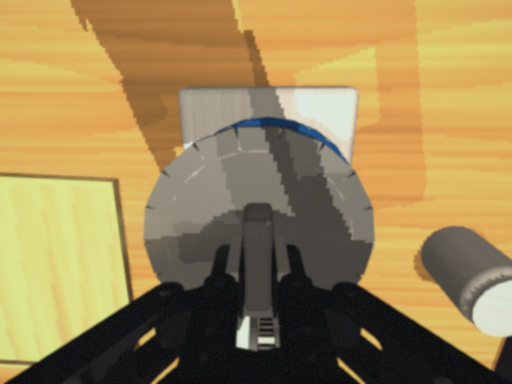

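Request:
jog_arm(delta_pos=[[0.02, 0.007, -0.004], [0.025, 0.003, -0.003], [0, 0, 0], [0, 0, 0]], yaw=[0, 0, 0, 0], fingers=[1, 1, 1, 1])

```text
t: 38.85
tcp_pos: [0.4245, 0.2445, 0.1188]
ee_rot: [-0.478, 1.512, -0.479]
contact_force: [0.6, 0.4, -2.6]
finger_gap: 0.0128
```

```bash
python3 - <<'E'
from h import *
plan(.426,.243,.104,90)
snap('side','s25');snap('scene','c25')
z=lambda i:cv2.resize(i,None,fx=4,fy=4,interpolation=cv2.INTER_CUBIC)
b=z(load('s25')[0][110:190,150:250]);c=z(load('c25')[0][130:210,350:450])
cv2.imwrite('pics/cc25.png',np.hstack([b,c])[...,::-1])
E
```

```text
t 38.9 p [0.4245 0.2445 0.1188] phi 89.89 tilt [ 0.052 -0.027] gap 0.0128 F [ 0.6  0.4 -2.6]
[[0.037, -0.003, 0.002]]
yaw -0.0006 k 1
```

View pics/cc25.png

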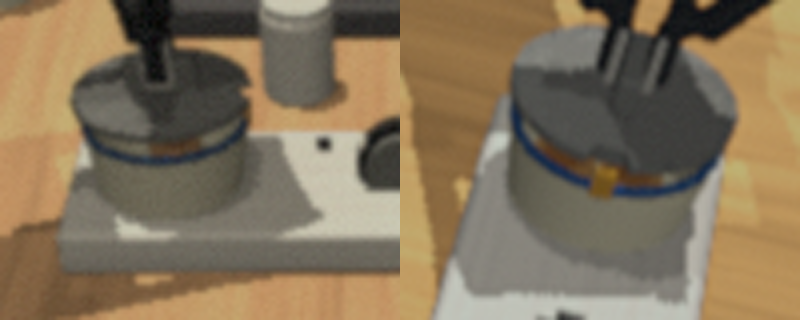

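```bash
python3 - <<'E'
from h import *
im,K,T=load('c25')
for p in [(.4825,.243,.095),(.4825,.243,.106),(.4825,.247,.106),(.4255,.243,.09)]: print(p,proj(np.array(p),K,T).round(1))
print(ray(350+613/4,130+158/4,[*K],T,.108), ray(350+603/4,130+178/4,K,T,.096))
c=cv2.resize(im[150:190,375:430],None,fx=12,fy=12,interpolation=cv2.INTER_CUBIC);cv2.imwrite('pics/k25.png',cv2.convertScaleAbs(c,alpha=1.5)[...,::-1])
E
```

```text
(0.4825, 0.243, 0.095) [400.6 174.7]
(0.4825, 0.243, 0.106) [401.7 170.9]
(0.4825, 0.247, 0.106) [403.6 171.4]
(0.4255, 0.243, 0.09) [403.8 160.5]
[0.39780211 0.44945709 0.108     ] [0.40140247 0.44865039 0.096     ]
```

View pics/k25.png

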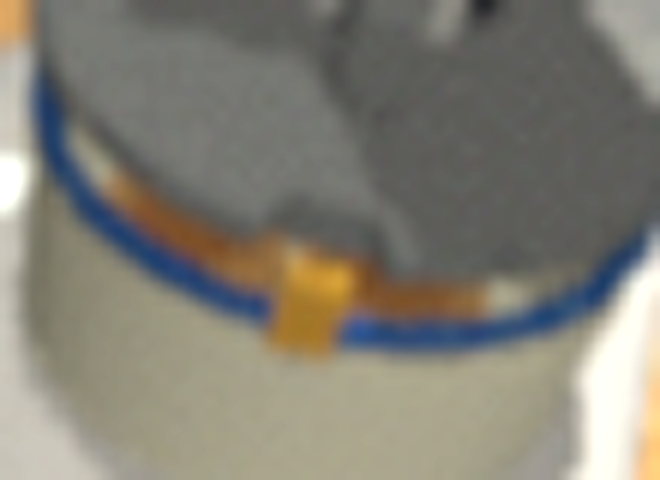

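Request:
jog_arm(delta_pos=[[0.012, -0.001, 0.003], [0.013, 0, 0.001], [0.006, 0, 0], [0, 0, 0]], yaw=[0, 0, 0, 0], fingers=[1, 1, 1, 1])

```text
t: 39.35
tcp_pos: [0.4271, 0.2437, 0.106]
ee_rot: [-0.471, 1.512, -0.473]
contact_force: [0.2, -0.2, -1.1]
finger_gap: 0.0129
```

```bash
cat > v.py <<'E'
import sys
from h import *
n=sys.argv[1]
plan(.426,.243,.104,90)
snap('side','s'+n);snap('scene','c'+n)
z=lambda i:cv2.resize(i,None,fx=7,fy=7,interpolation=cv2.INTER_CUBIC)
b=z(load('s'+n)[0][120:175,160:217]);c=z(load('c'+n)[0][145:200,375:432])
cv2.imwrite(f'pics/cc{n}.png',cv2.convertScaleAbs(np.hstack([b,c]),alpha=1.3)[...,::-1])
E
python3 v.py 26
```

```text
t 39.4 p [0.4271 0.2437 0.106 ] phi 89.88 tilt [ 0.0523 -0.0268] gap 0.0129 F [ 0.2 -0.2 -1.1]
[[0.005, -0.002, -0.003]]
yaw -0.0007 k 1
```

View pics/cc26.png

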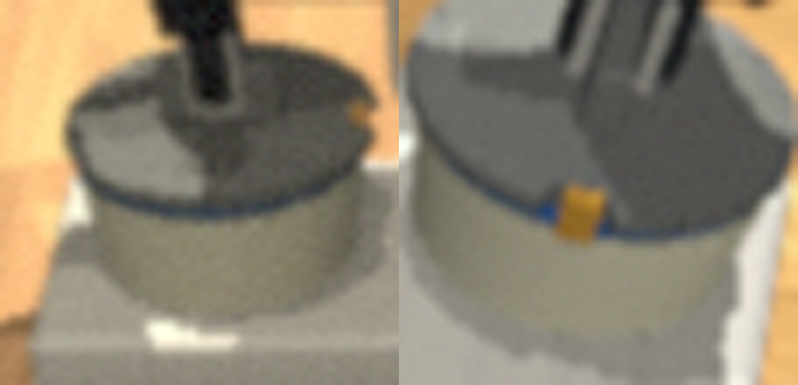

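Request:
jog_arm(delta_pos=[[0.005, 0, -0.002], [0, 0, 0], [0, 0, 0], [0, 0, 0], [0, 0, 0]], yaw=[0, 0, 0, 0, 0], fingers=[1, 1, 0.3, 0.3, 0.3])

```text
t: 39.95
tcp_pos: [0.4283, 0.2442, 0.1061]
ee_rot: [-0.422, 1.508, -0.423]
contact_force: [-0.4, -0.6, 0.0]
finger_gap: 0.03
```

Request:
jog_arm(delta_pos=[[-0.02, 0, 0], [-0.03, 0, 0], [-0.04, 0, 0], [-0.06, 0, 0], [-0.04, 0, 0]], yaw=[0, 0, 0, 0, 0], fingers=[0.3, 0.3, 0.3, 0.3, 0.3])

```text
t: 40.45
tcp_pos: [0.4227, 0.2458, 0.1855]
ee_rot: [-0.457, 1.511, -0.458]
contact_force: [-0.3, 0.0, 0.2]
finger_gap: 0.0299
```

```bash
python3 v.py 27
```

```text
t 40.5 p [0.4227 0.2458 0.1855] phi 89.88 tilt [ 0.054  -0.0266] gap 0.0299 F [-0.3  0.   0.2]
[[0.102, -0.001, -0.001], [0.102, -0.001, -0.001]]
yaw -0.0003 k 2
```

View pics/cc27.png

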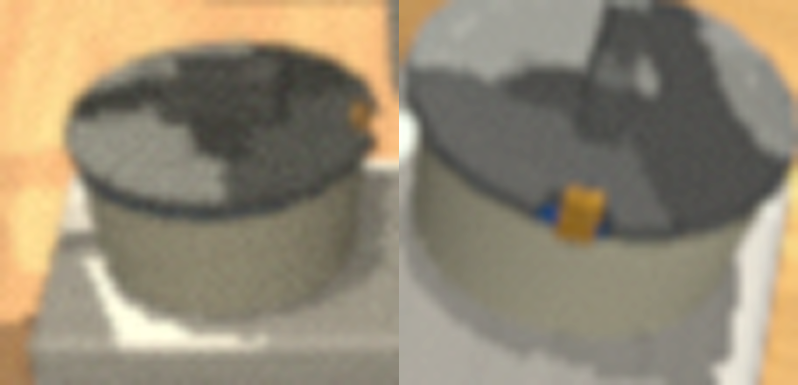

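```bash
python3 - <<'E'
from h import *
plan(.53,.243,.19,90)
E
```

```text
t 40.5 p [0.424  0.2463 0.1865] phi 89.88 tilt [ 0.0577 -0.0255] gap 0.0298 F [0.5 1.  0.3]
[[0.002, -0.003, 0.088], [0.002, -0.003, 0.088], [0.002, -0.003, 0.088]]
yaw -0.0002 k 3
```

Request:
jog_arm(delta_pos=[[0, -0.003, 0.088], [0, -0.003, 0.088], [0, -0.003, 0.088], [0, 0, 0], [0, 0, 0]], yaw=[0, 0, 0, 0, 0], fingers=[1, 1, 1, 1, 1])

```text
t: 41.05
tcp_pos: [0.5307, 0.2424, 0.1909]
ee_rot: [-0.432, 1.509, -0.432]
contact_force: [-0.6, 0.2, -0.3]
finger_gap: -0.0003
```

```bash
python3 - <<'E'
from h import *
plan(.585,.243,.11,90)
snap('wrist','w28')
im,K,T=load('w28');print(proj(np.array([.595,.243,.085]),K,T))
E
```

```text
t 41.0 p [0.5307 0.2424 0.1909] phi 89.96 tilt [ 0.0558 -0.0257] gap -0.0003 F [-0.6  0.2 -0.3]
[[0.07, 0.002, 0.041], [0.07, 0.002, 0.041], [0.07, 0.002, 0.041]]
yaw -0.0001 k 3
[260.88161607 247.42992646]
```

View pics/w28.png

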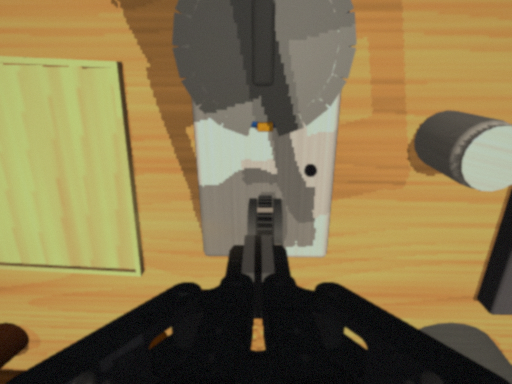

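```bash
python3 - <<'E'
from h import *
im,K,T=load('w28')
c=cv2.resize(im[110:265,225:305],None,fx=5,fy=5,interpolation=cv2.INTER_CUBIC);d=load('w11')[0];d=cv2.resize(d[120:200,370:460],None,fx=4,fy=4,interpolation=cv2.INTER_CUBIC)
o=np.zeros((600,800,3),np.uint8);o[:600,:400]=c[:600];o[:320,420:780]=d;cv2.imwrite('pics/w28z.png',cv2.convertScaleAbs(o,alpha=1.5)[...,::-1])
E
```

View pics/w28z.png

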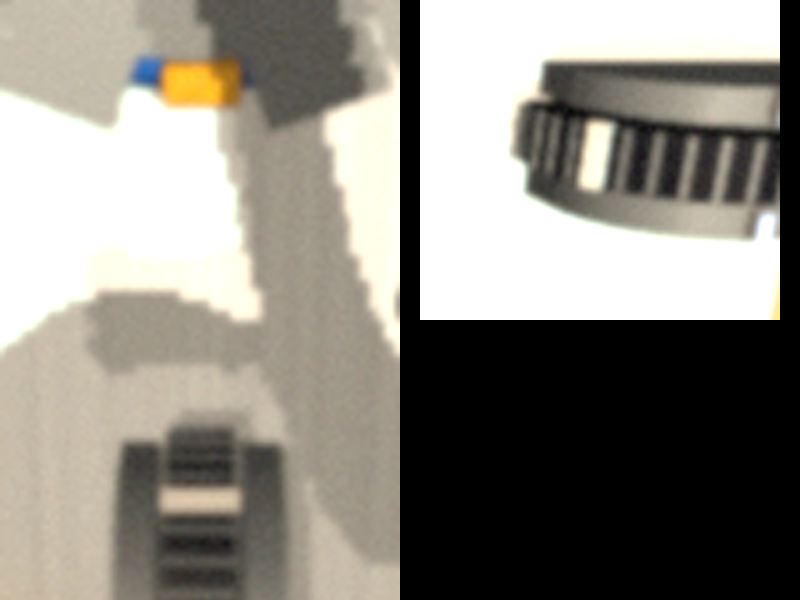

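```bash
python3 - <<'E'
from h import *
im,K,T=load('w28');im2,K2,T2=load('w11')
for a in (100,80,60,40,20,0):
    r=np.radians(a);p=np.array([.595-.035*np.sin(r),.2445,.05+.035*np.cos(r)]);print(a,proj(p,K,T).round(1),proj(p,K2,T2).round(1))
print('rib w28 265,210; w11',370+(597-420)/4,120+155/4)
# wheel left/right and y
for u in (225+160/5,225+240/5): print(ray(u,210,K,T,.067))
E
```

```text
100 [263.1 195.9] [396.  154.8]
80 [263.  200.7] [402.2 157.4]
60 [262.9 209.6] [413.1 160.1]
40 [262.7 221.5] [427.8 162.5]
20 [262.6 234.9] [444.2 164.1]
0 [262.5 247.5] [459.9 164.6]
rib w28 265,210; w11 414.25 158.75
[0.56544248 0.23898025 0.067     ]
[0.56527883 0.25403139 0.067     ]
```

Request:
jog_arm(delta_pos=[[0.05, 0.002, 0.04], [0.065, 0.002, 0.04], [0.05, 0.002, 0.04], [0, 0, 0], [0, 0, 0]], yaw=[0, 0, 0, 0, 0], fingers=[1, 1, 1, 1, 1])

```text
t: 41.6
tcp_pos: [0.5781, 0.2445, 0.1261]
ee_rot: [-0.446, 1.511, -0.443]
contact_force: [-0.1, 0.1, 0.2]
finger_gap: -0.0003
```

```bash
python3 - <<'E'
from h import *
plan(.588,.244,.095,90)
E
```

```text
t 41.6 p [0.5781 0.2445 0.1261] phi 90.15 tilt [ 0.054  -0.0256] gap -0.0003 F [-0.1  0.1  0.2]
[[0.079, 0.001, 0.02]]
yaw 0.0008 k 1
```

Request:
jog_arm(delta_pos=[[0.025, 0, 0.01], [0.03, 0, 0.01], [0.018, 0, 0.006], [0, 0, 0], [0, 0, 0]], yaw=[0, 0, 0, 0, 0], fingers=[1, 1, 1, 1, 1])

```text
t: 42.1
tcp_pos: [0.5896, 0.2448, 0.0981]
ee_rot: [-0.419, 1.509, -0.414]
contact_force: [-0.2, 0.2, 0.0]
finger_gap: -0.0002
```

```bash
python3 - <<'E'
from h import *
plan(.588,.244,.085,90)
snap('side','s29');snap('scene','c29')
z=lambda i:cv2.resize(i,None,fx=5,fy=5,interpolation=cv2.INTER_CUBIC)
b=z(load('s29')[0][100:170,210:290]);c=z(load('c29')[0][180:250,360:440])
cv2.imwrite('pics/cc29.png',np.hstack([b,c])[...,::-1])
E
```

```text
t 42.1 p [0.5896 0.2448 0.0981] phi 90.24 tilt [ 0.0566 -0.0248] gap -0.0002 F [-0.2  0.2  0. ]
[[0.033, -0.001, -0.006]]
yaw 0.0013 k 1
```

View pics/cc29.png

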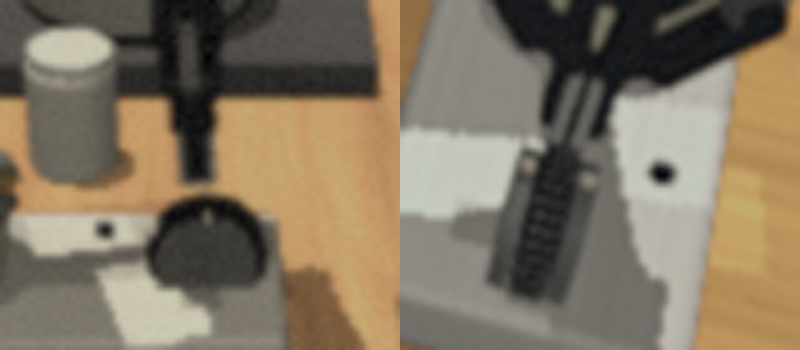

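Request:
jog_arm(delta_pos=[[0.014, 0, -0.006], [0.012, 0, -0.004], [0, 0, 0]], yaw=[0, 0, 0], fingers=[1, 1, 1])

```text
t: 42.5
tcp_pos: [0.5862, 0.2446, 0.0877]
ee_rot: [-0.403, 1.508, -0.398]
contact_force: [-0.3, -0.4, -0.5]
finger_gap: -0.0001
```

Request:
jog_arm(delta_pos=[[0.01, 0, 0]], yaw=[0], fingers=[1])

```text
t: 42.6
tcp_pos: [0.5869, 0.2447, 0.0842]
ee_rot: [-0.392, 1.507, -0.387]
contact_force: [-3.0, 1.2, 24.9]
finger_gap: 0.0004
```

Request:
jog_arm(delta_pos=[[0.002, 0, 0.01]], yaw=[0], fingers=[1])

```text
t: 42.7
tcp_pos: [0.5915, 0.2448, 0.0848]
ee_rot: [-0.382, 1.505, -0.377]
contact_force: [-1.4, -0.3, 7.8]
finger_gap: 0.0002
```

Request:
jog_arm(delta_pos=[[0.003, 0, 0.01]], yaw=[0], fingers=[1])

```text
t: 42.8
tcp_pos: [0.5967, 0.2449, 0.0852]
ee_rot: [-0.369, 1.503, -0.364]
contact_force: [-0.3, -1.1, 6.6]
finger_gap: -0.0003
```

Request:
jog_arm(delta_pos=[[0.003, 0, 0.006]], yaw=[0], fingers=[1])

```text
t: 42.9
tcp_pos: [0.6003, 0.2448, 0.0853]
ee_rot: [-0.357, 1.501, -0.351]
contact_force: [-3.5, -0.9, 7.9]
finger_gap: 0.0004
```

Request:
jog_arm(delta_pos=[[-0.03, 0, 0], [-0.05, 0, -0.02], [-0.06, 0, -0.06], [-0.06, 0, -0.06], [0, 0, 0]], yaw=[0, 0, 0, 0, 0], fingers=[1, 1, 1, 1, 1])

```text
t: 43.4
tcp_pos: [0.5377, 0.2462, 0.1654]
ee_rot: [-0.354, 1.502, -0.35]
contact_force: [0.5, 0.2, 0.2]
finger_gap: 0.0002
```

```bash
cat > wv.py <<'E'
import sys
from h import *
n=sys.argv[1]
plan(.588,.244,.09,90)
snap('wrist','w'+n);im,K,T=load('w'+n)
for a in (60,40,20,0,-20):
    r=np.radians(a);p=np.array([.595-.035*np.sin(r),.2465,.05+.035*np.cos(r)]);print(a,proj(p,K,T).round(1))
u,v=proj(np.array([.58,.2465,.08]),K,T).astype(int)
x0,y0=max(0,u-40),max(0,min(384-120,v-60));print('crop',x0,y0)
c=cv2.resize(im[y0:y0+120,x0:x0+80],None,fx=5,fy=5,interpolation=cv2.INTER_CUBIC);cv2.imwrite(f'pics/wz{n}.png',cv2.convertScaleAbs(c,alpha=1.5)[...,::-1])
E
python3 wv.py 30
```

```text
t 43.4 p [0.5377 0.2462 0.1654] phi 90.20 tilt [ 0.065  -0.0237] gap 0.0002 F [0.5 0.2 0.2]
[[0.098, -0.001, 0.057], [0.098, -0.001, 0.057]]
yaw 0.0005 k 2
60 [260.2 213.6]
40 [260.  226.9]
20 [259.8 241.7]
0 [259.7 255.4]
-20 [259.6 265.9]
crop 219 176
```

View pics/wz30.png

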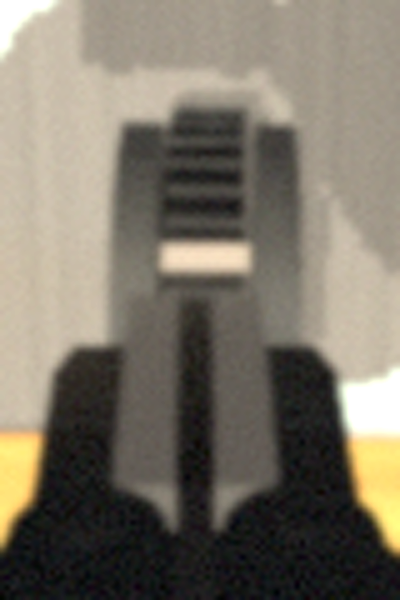

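Request:
jog_arm(delta_pos=[[0.05, -0.001, 0.04], [0.06, -0.001, 0.04], [0.05, 0, 0.028], [0.01, 0, 0], [0, 0, 0]], yaw=[0, 0, 0, 0, 0], fingers=[1, 1, 1, 1, 1])

```text
t: 43.95
tcp_pos: [0.5893, 0.2433, 0.0966]
ee_rot: [-0.348, 1.5, -0.344]
contact_force: [0.7, -0.7, -0.3]
finger_gap: -0.0002
```

```bash
python3 -c "
from h import *
plan(.587,.245,.0865,90)"
```

```text
t 44.0 p [0.5893 0.2433 0.0966] phi 90.17 tilt [ 0.0665 -0.0238] gap -0.0002 F [ 0.7 -0.7 -0.3]
[[0.025, 0.005, -0.007]]
yaw 0.001 k 1
```

Request:
jog_arm(delta_pos=[[0.012, 0.003, -0.005], [0.009, 0.001, -0.003], [0, 0, 0]], yaw=[0, 0, 0], fingers=[1, 1, 1])

```text
t: 44.25
tcp_pos: [0.586, 0.245, 0.0882]
ee_rot: [-0.346, 1.5, -0.342]
contact_force: [0.6, -0.2, -0.0]
finger_gap: 0.0004
```

Request:
jog_arm(delta_pos=[[0.006, 0, 0]], yaw=[0], fingers=[1])

```text
t: 44.35
tcp_pos: [0.5864, 0.2453, 0.0867]
ee_rot: [-0.334, 1.499, -0.33]
contact_force: [0.8, 0.1, 0.2]
finger_gap: -0.0002
```

Request:
jog_arm(delta_pos=[[0.006, 0, 0]], yaw=[0], fingers=[1])

```text
t: 44.45
tcp_pos: [0.5866, 0.2454, 0.0846]
ee_rot: [-0.329, 1.498, -0.324]
contact_force: [0.2, 0.6, 1.3]
finger_gap: 0.0001
```

Request:
jog_arm(delta_pos=[[0.006, 0, 0.004]], yaw=[0], fingers=[1])

```text
t: 44.55
tcp_pos: [0.5896, 0.2456, 0.0845]
ee_rot: [-0.315, 1.495, -0.31]
contact_force: [-3.3, -2.7, 16.3]
finger_gap: -0.0003
```

Request:
jog_arm(delta_pos=[[0.003, 0, 0.01]], yaw=[0], fingers=[1])

```text
t: 44.65
tcp_pos: [0.5946, 0.2456, 0.0852]
ee_rot: [-0.306, 1.493, -0.301]
contact_force: [-0.4, -1.0, 1.7]
finger_gap: -0.0001
```

Request:
jog_arm(delta_pos=[[0.003, 0, 0.01]], yaw=[0], fingers=[1])

```text
t: 44.75
tcp_pos: [0.5996, 0.2456, 0.0855]
ee_rot: [-0.298, 1.491, -0.292]
contact_force: [-3.1, -0.4, 4.3]
finger_gap: 0.0003
```

Request:
jog_arm(delta_pos=[[-0.03, 0, 0], [-0.05, 0, -0.02], [-0.06, 0, -0.06], [-0.06, 0, -0.06], [0, 0, 0]], yaw=[0, 0, 0, 0, 0], fingers=[1, 1, 1, 1, 1])

```text
t: 45.25
tcp_pos: [0.5357, 0.2471, 0.1642]
ee_rot: [-0.295, 1.493, -0.291]
contact_force: [0.7, -0.4, -0.1]
finger_gap: 0.0001
```

```bash
python3 wv.py 31
```

```text
t 45.2 p [0.5357 0.2471 0.1642] phi 90.18 tilt [ 0.0742 -0.0223] gap 0.0001 F [ 0.7 -0.4 -0.1]
[[0.097, -0.002, 0.058], [0.097, -0.002, 0.058]]
yaw 0.0005 k 2
60 [258.9 215.1]
40 [258.7 228.6]
20 [258.5 243.4]
0 [258.4 257.1]
-20 [258.4 267.4]
crop 218 178
```

View pics/wz31.png

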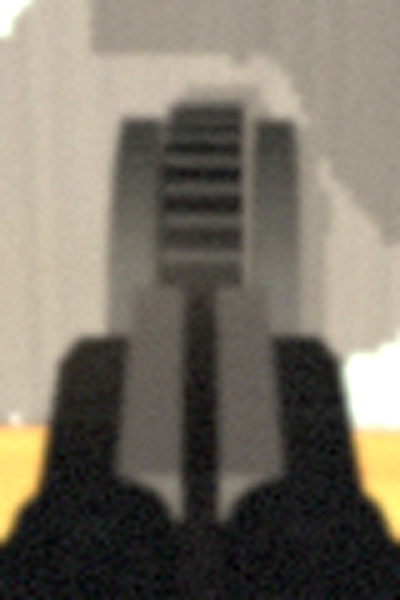

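```bash
python3 - <<'E'
from h import *
snap('scene','c31');im,K,T=load('c31')
for a in (40,20,0,-20):
    r=np.radians(a);p=np.array([.595-.035*np.sin(r),.244,.05+.035*np.cos(r)]);print(a,proj(p,K,T).round(1))
c=cv2.resize(im[195:250,370:420],None,fx=10,fy=10,interpolation=cv2.INTER_CUBIC);cv2.imwrite('pics/cz31.png',cv2.convertScaleAbs(c,alpha=1.3)[...,::-1])
E
```

```text
40 [392.6 208.5]
20 [392.4 209.9]
0 [391.7 213.2]
-20 [390.5 218. ]
```

View pics/cz31.png

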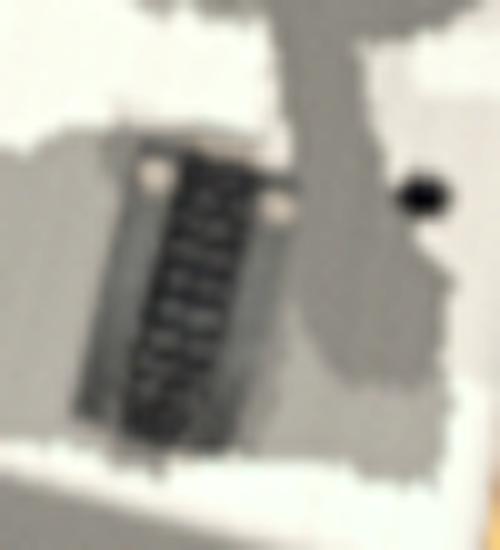

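Request:
jog_arm(delta_pos=[[0, 0, -0.06], [0, 0, -0.06], [0, 0, 0]], yaw=[0, 0, 0], fingers=[1, 1, 1])

```text
t: 45.65
tcp_pos: [0.4886, 0.2455, 0.1557]
ee_rot: [-0.33, 1.497, -0.329]
contact_force: [-0.9, 0.0, -0.1]
finger_gap: 0.0001
```

```bash
python3 wv.py 32
```

```text
t 45.6 p [0.4886 0.2455 0.1557] phi 90.05 tilt [ 0.0702 -0.0239] gap 0.0001 F [-0.9  0.  -0.1]
[[0.06, 0.0, 0.079], [0.06, 0.0, 0.079], [0.06, 0.0, 0.079]]
yaw 0.0001 k 3
60 [260.8 267.7]
40 [260.6 281.8]
20 [260.4 296.4]
0 [260.3 309.1]
-20 [260.3 317.8]
crop 220 231
```

View pics/wz32.png

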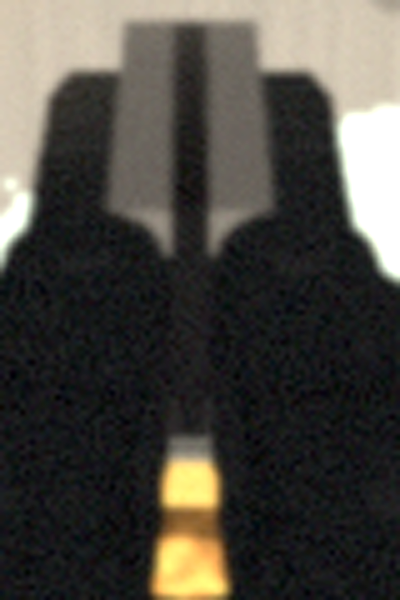

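Request:
jog_arm(delta_pos=[[-0.03, 0, 0.09], [-0.02, 0, 0.1], [-0.01, 0, 0.1], [0, 0, 0.06], [0, 0, 0]], yaw=[0, 0, 0, 0, 0], fingers=[1, 1, 1, 1, 1])

```text
t: 46.2
tcp_pos: [0.6366, 0.2446, 0.1861]
ee_rot: [-0.35, 1.497, -0.35]
contact_force: [0.4, 0.4, 0.1]
finger_gap: 0.0003
```

```bash
python3 wv.py 33
```

```text
t 46.2 p [0.6366 0.2446 0.1861] phi 89.97 tilt [ 0.0691 -0.0252] gap 0.0003 F [0.4 0.4 0.1]
[[0.077, 0.002, -0.046], [0.077, 0.002, -0.046], [0.077, 0.002, -0.046]]
yaw -0.0 k 3
60 [263.3  89.5]
40 [263.1 101. ]
20 [263.  115.9]
0 [262.9 132. ]
-20 [262.8 146.4]
crop 223 51
```

View pics/wz33.png

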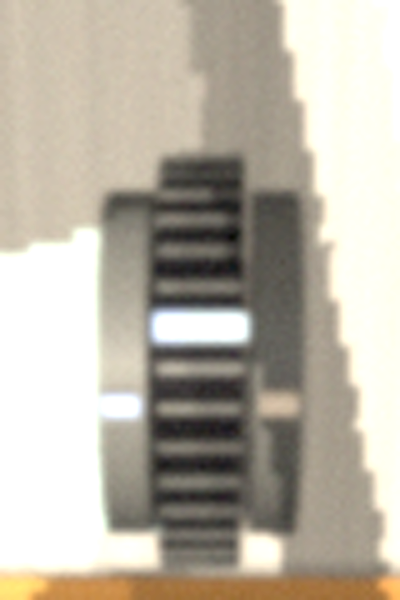

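Request:
jog_arm(delta_pos=[[0.06, 0.002, -0.05], [0.075, 0.002, -0.05], [0.065, 0, -0.035], [0, 0, 0], [0, 0, 0]], yaw=[0, 0, 0, 0, 0], fingers=[1, 1, 1, 1, 1])

```text
t: 46.75
tcp_pos: [0.585, 0.2435, 0.0983]
ee_rot: [-0.371, 1.5, -0.371]
contact_force: [0.5, -0.3, 0.7]
finger_gap: 0.0001
```

```bash
python3 -c "
from h import *
plan(.587,.245,.0875,90)"
```

```text
t 46.8 p [0.585  0.2435 0.0983] phi 89.94 tilt [ 0.0661 -0.0257] gap 0.0001 F [ 0.5 -0.3  0.7]
[[0.027, 0.005, 0.003]]
yaw -0.0003 k 1
```

Request:
jog_arm(delta_pos=[[0.015, 0.003, 0.002], [0.012, 0.001, 0], [0, 0, 0]], yaw=[0, 0, 0], fingers=[1, 1, 1])

```text
t: 47.05
tcp_pos: [0.59, 0.2455, 0.0905]
ee_rot: [-0.326, 1.495, -0.326]
contact_force: [-0.1, 0.4, -0.0]
finger_gap: -0.0003
```

Request:
jog_arm(delta_pos=[[0.006, 0, 0]], yaw=[0], fingers=[1])

```text
t: 47.15
tcp_pos: [0.5913, 0.2456, 0.0892]
ee_rot: [-0.311, 1.493, -0.312]
contact_force: [-0.1, -0.3, 0.7]
finger_gap: -0.0
```

Request:
jog_arm(delta_pos=[[0.005, -0.001, -0.007], [0.003, 0, -0.006], [0, 0, 0]], yaw=[0, 0, 0], fingers=[1, 1, 1])

```text
t: 47.45
tcp_pos: [0.5867, 0.2451, 0.0859]
ee_rot: [-0.304, 1.492, -0.304]
contact_force: [0.3, -0.0, 0.8]
finger_gap: -0.0002
```

Request:
jog_arm(delta_pos=[[0.004, 0, 0]], yaw=[0], fingers=[1])

```text
t: 47.55
tcp_pos: [0.5869, 0.2451, 0.0846]
ee_rot: [-0.301, 1.491, -0.301]
contact_force: [0.2, -0.2, 0.8]
finger_gap: -0.0001
```

Same stroke as before.

Request:
jog_arm(delta_pos=[[0.006, 0, 0.004]], yaw=[0], fingers=[1])

```text
t: 47.65
tcp_pos: [0.59, 0.2453, 0.0845]
ee_rot: [-0.287, 1.488, -0.288]
contact_force: [-2.9, -2.7, 18.0]
finger_gap: 0.0
```

Request:
jog_arm(delta_pos=[[0.003, 0, 0.01]], yaw=[0], fingers=[1])

```text
t: 47.75
tcp_pos: [0.5951, 0.2453, 0.0852]
ee_rot: [-0.279, 1.486, -0.279]
contact_force: [-0.1, -0.8, 3.5]
finger_gap: -0.0001
```

Request:
jog_arm(delta_pos=[[0.003, 0, 0.01]], yaw=[0], fingers=[1])

```text
t: 47.85
tcp_pos: [0.6001, 0.2453, 0.0855]
ee_rot: [-0.273, 1.484, -0.273]
contact_force: [-2.2, -0.1, 4.8]
finger_gap: 0.0001
```

Lift and view from the +x side.

Request:
jog_arm(delta_pos=[[-0.03, 0, 0], [-0.06, 0, 0.02], [-0.08, 0, 0.04], [-0.08, 0, 0.04], [0, 0, 0]], yaw=[0, 0, 0, 0, 0], fingers=[1, 1, 1, 1, 1])

```text
t: 48.35
tcp_pos: [0.6306, 0.2478, 0.1913]
ee_rot: [-0.295, 1.49, -0.295]
contact_force: [0.2, 0.8, 0.5]
finger_gap: -0.0003
```

```bash
python3 wv.py 34
```

```text
t 48.4 p [0.6306 0.2478 0.1913] phi 89.95 tilt [ 0.0775 -0.0235] gap -0.0003 F [0.2 0.8 0.5]
[[0.081, -0.001, -0.042], [0.081, -0.001, -0.042], [0.081, -0.001, -0.042]]
yaw -0.0001 k 3
60 [259.1  95.4]
40 [258.9 106.8]
20 [258.7 121.5]
0 [258.7 137.1]
-20 [258.7 150.9]
crop 218 56
```

View pics/wz34.png

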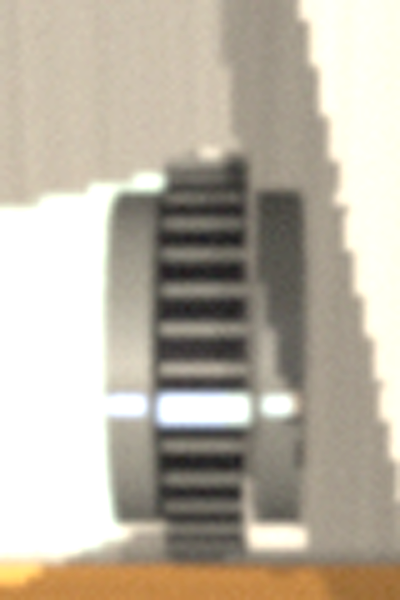

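View pics/w34.png

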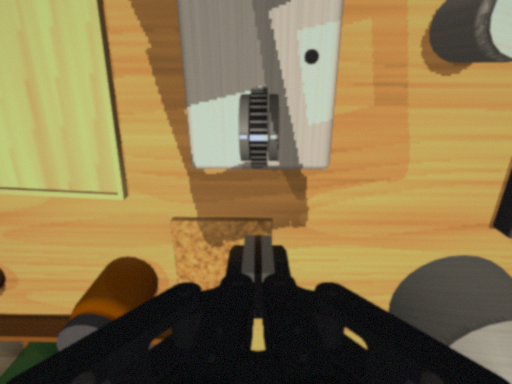

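```bash
python3 - <<'E'
from h import *
snap('side','s35');snap('scene','c35')
a=load('s35')[0];b=load('c35')[0]
z=lambda i,f:cv2.resize(i,None,fx=f,fy=f,interpolation=cv2.INTER_CUBIC)
o=np.hstack([a[:384,120:440],z(b[130:258,330:458],3)]);cv2.imwrite('pics/cc35.png',o[...,::-1])
rim('s35',(220,270,320,350),.05);rim('c35',(115,140,200,205),.05)
E
```

```text
s35 rim 269 [ 0.6142 -0.2931  0.0725]
c35 rim 173 [ 0.6181 -0.2901  0.0725]
```

View pics/cc35.png

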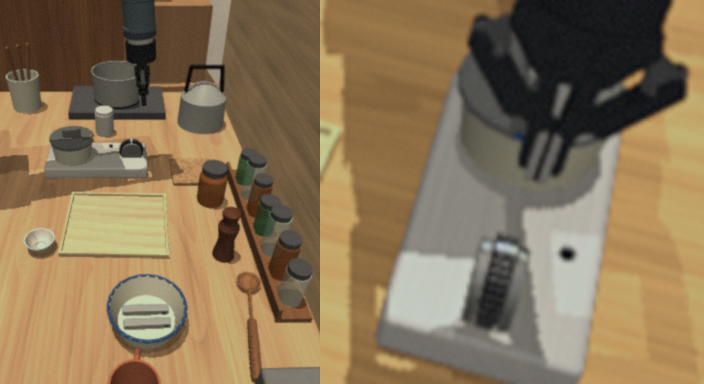

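View pics/c35.png

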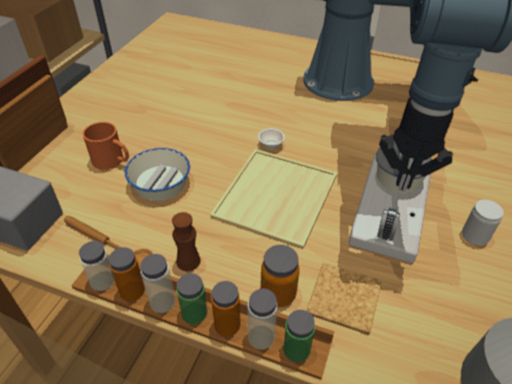

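```bash
python3 - <<'E'
from h import *
im=load('s35')[0];c=cv2.resize(im[115:180,160:280],None,fx=6,fy=6,interpolation=cv2.INTER_CUBIC);cv2.imwrite('pics/s35z.png',c[...,::-1])
E
```

```text
(no output)
```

View pics/s35z.png

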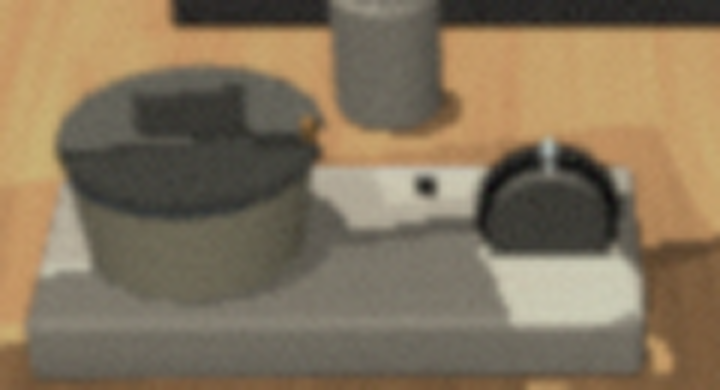

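The lid sits flat with the key showing in its notch, the rib is on top at the pointers, and the arm is clear. I'm handing in.

```bash
python3 -c "
from h import *
print(env.finish_job())"
```

```text
the job is handed in; nothing more can be done
None
```

The job is done and handed in at about 48 s of the 208 s allowed. There were two bungs and two clips.

- **Bungs and clips:** both cork bungs went into the steriliser bowl, and both clamp bars lie in the loose enamel bowl. That bowl stands upright where it started, to within 1 mm.
- **Lid:** it went on after the bungs. The last pictures show it flat on the rim, with the key through its notch.
- **Timer wheel:** it started at click 2 and I rolled it forward one click at a time. The last wrist picture shows the white rib on top, level with both pointers, which is click 5.
- **Amber jar:** the arm never went near it, and it looks unmoved in the final picture.

**Checks that disagreed:**
- The wrist camera put things about 2–5 mm further along +y than the fixed cameras. I took values in between, and each grasp and the lid fit confirmed them.
- The tool drifted to a tilt of about 4–5° over the run, and I could only partly undo it. It caused no visible harm.
- The first touch on the wheel peaked at about 25 N, then the strokes ran mostly at 2–8 N with brief peaks of 16–18 N.

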